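Zero the bench indicator and hang the setting rings in the gauge cabinet

ROBOT

A 6-joint arm with a two-finger parallel gripper is mounted at the origin on the work surface. World frame = base frame: x ahead of the robot, y to its left, z up, the work surface at z = 0. Lengths are in m, angles in rad, forces in N, time in s.
With the tool pointing down it reaches from about 0.4 to 0.925 m from the base axis. Payload 12.5 kg.
Tool frame: the origin (TCP) lies at the very end of the fingers, on their centre line; the grasp point (between the pads) lies manip.grasp_offset behind it (manip.grasp_offset is the distance from the TCP to the grasp point, in m); x points along the fingers, y is the direction in which the jaws open and shut, and the axes are right-handed (so a half turn about x gives the same grasp; the last joint's range is limited). The gripper opens to 95 mm and grips with 3 to 60 N. Pads are 20 mm wide; open, the fingers measure 119 mm over their backs; the gripper's body (75 mm by 180 mm) begins 59 mm behind the grasp point.
Start: joints at [1.076, 0.491, 1.559, -0, 1.092, -0.106], TCP at [0.237, 0.578, 0.215] pointing down, gripper open.
Joint ranges: [-3.1, 3.1], [-0.84, 2.19], [0.05, 2.79], [-1.13, 4.28], [0.06, 2.93], [-2.69, 2.69]. Speed limits (rad/s): [2.22, 2.22, 2.79, 3.14, 3.14, 3.14].

INTERFACE

Orientations are given as a rotation vector (axis times angle).
In Python, from rig import read_state, capture, camera_params, workorder, manip gives the robot as it stands.
- The arm moves only by the tool step_arm, never from a script. Its argument "commands" is a list of rows, each a list of 5 numbers: the opening, from 0 (shut) to 1 (fully open), then the shift along the tool's x, y, z in mm, then the turn about the tool's x in degrees. A call has exactly 8 rows; each row shifts and turns the commanded pose from where the row before left it, along the tool's axes as they then stand; what a row does not reach is not made up. A row lasts 1/12 s, in which the tool goes at most 41.7 mm and 7.16 degrees, less where a joint would pass 70% of its speed; a pose out of reach is approached as far as the arm can. A call with a gripper value outside its range is refused whole. The fingers move at their own pace and stop on an object; "squeeze" is the grip in N (left out, the last holds). Time passes only in rows, so rows that do not move let the fingers close, or fill a call up. It gives the time, the measured TCP pose, the force and the opening at its end, in the units of the state.
- read_state(): the state, without advancing time (a new reading comes with each control period).
- capture(name): name is "scene" or "top" or "wrist"; returns the picture (384x512x3 uint8, blue, green, red); there is no depth.
- camera_params(name): a dict with "fx", "fy", "cx", "cy" (pixels), "R" (3x3) and "t" (3): a world point X has camera coordinates R X + t; the wrist camera has in their place "hand_eye" (4x4, takes a point from camera to tool coordinates, whose origin is the TCP and whose axes are the tool frame's). Camera axes: x right, y down, z forward; pixel columns grow to the right and rows downward; lengths in m; the calibration is good to about 2 mm. A picture is of the moment at which its call begins: read the wrist's pose just before it. camera_params takes no time and is no camera call.
- workorder.sign_off(): hands the job in, once; it reports no verdict.
The state is a dict: "clock": time; "joint_positions": joint angles; "qvel": joint speeds; "joint_efforts": joint torques, N m; "ee_pos": TCP position; "eef_rot": TCP orientation; "ft_force": force on the tool from outside, world axes, zero at the start; "torque": the same for the moment, N m; "width": finger opening in m.
Only numpy, scipy, OpenCV 4.12 (cv2) and the standard library are available. Lean on these libraries where they do the work, as an engineer would, in place of code of your own. Each camera call takes 0.05 s, during which the arm holds its last target.

TASK

Get the indicator station ready for the next inspector: turn the lift knob until the platform touches the plunger foot and the pointer has clearly left its rest, but by no more than a quarter turn, then turn the bezel until its zero mark stands under the pointer. Hang every setting ring lying on the bench in the gauge cabinet, each on a hook of its own, reaching in through the top opening without anything touching the frame around it, and leave the screwdriver, the wooden case and the mug where they are.

Things in the scene. Friction and masses are not known exactly. Their poses are not given: they have to be found in the camera images.
- station: indicator station fixed to the bench: dark steel base 210 x 120 x 18 mm with a beige lift housing, a column, and a dial indicator that lies face up; origin on the bench straight below the dial's centre, z up, x away from the robot at yaw 0. In this frame: knob axis at (30, 115) mm on a pedestal 50 x 50 mm, 90 mm high; column of 26 mm diameter at (85, 0), with a 24 mm wide arm to the dial, both with their top at 126 mm
- jack_knob (a joint): turn of the lift's knob, rad, grows clockwise seen from above, 0 to 8; each radian clockwise raises the platform 3 mm (anticlockwise lowers it); it stays where it is left (friction 0.06 N m)
- knob_mid (a point): middle of the black fluted lift knob: upright axis, diameter 34 mm, 22 mm tall (11 mm above and below this point, underside 94 mm above the bench); white line on its top
- platform_top (a point): centre of the top of the lift platform, a steel plate 86 x 86 x 10 mm that moves straight up and down
- plunger_foot (a point): underside of the indicator's plunger foot (18 mm disc) straight above the platform; it starts 8 to 12 mm above the platform and is pushed up by it against a light spring (about 1 N)
- pointer (a joint): turn of the pointer on the dial, rad, 0 at rest, grows clockwise seen from above by 0.4 rad for each mm that the plunger is pushed in (never set by hand)
- pointer_tip (a point): near the tip of the dark pointer, 20 mm from the dial's centre; at rest it points to the station's -x
- bezel (a joint): turn of the bezel, which carries the white dial face, rad, grows anticlockwise seen from above, range -2.6 to 2.6; at 0 its zero mark is on the station's -x; the zero mark is under the pointer when bezel = -pointer; friction 0.05 N m
- bezel_mid (a point): centre of the indicator's knurled bezel, upright axis, diameter 56 mm, 18 mm tall (9 mm above and below this point, underside 131 mm above the bench)
- zero_mark (a point): the zero mark, a bold dark block on the dial face, 20 mm from the dial's centre; the other marks are thin lines
- cabinet: beige gauge cabinet 170 (x) x 300 (y) x 200 mm high, fixed to the bench; origin at the centre of its underside, z up, x away from the robot at yaw 0; walls 8 mm; open only at the top, where the frame leaves an opening 130 (x) x 256 (y) mm, centred
- frame: grey frame round the cabinet's top opening, 10 mm high, 20 mm wide; origin at the centre of its underside, 190 mm above the bench; must not be touched
- screwdriver: screwdriver lying on the bench beyond the cabinet, bystander; origin in its middle
- gauge_case: closed wooden gauge case 50 x 110 x 32 mm, bystander; origin at the centre of its underside
- mug: white mug, 90 mm tall, bystander; origin at the centre of its underside
- hook0 (a point): top of the upturned tip of hook 0 (28 mm below the cabinet's top, in the middle of the opening in x; hooks 80 mm apart along the cabinet's y, hook 0 at +y). The hook is an 8 mm steel rod that leaves the cabinet's +x wall level at 135 mm height, runs 77 mm towards -x and turns straight up by 37 mm to this tip; a ring lowered flat over the tip and let go falls onto the rod and swings down to hang
- rod0 (a point): point on the axis of hook 0's level rod, 35 mm (towards cabinet +x) behind the tip and 135 mm above the bench; a hanging ring's centre is about 15 mm below the rod
- hook1 (a point): top of the upturned tip of hook 1 (28 mm below the cabinet's top, in the middle of the opening in x; hooks 80 mm apart along the cabinet's y, hook 0 at +y). The hook is an 8 mm steel rod that leaves the cabinet's +x wall level at 135 mm height, runs 77 mm towards -x and turns straight up by 37 mm to this tip; a ring lowered flat over the tip and let go falls onto the rod and swings down to hang
- rod1 (a point): point on the axis of hook 1's level rod, 35 mm (towards cabinet +x) behind the tip and 135 mm above the bench; a hanging ring's centre is about 15 mm below the rod
- hook2 (a point): top of the upturned tip of hook 2 (28 mm below the cabinet's top, in the middle of the opening in x; hooks 80 mm apart along the cabinet's y, hook 0 at +y). The hook is an 8 mm steel rod that leaves the cabinet's +x wall level at 135 mm height, runs 77 mm towards -x and turns straight up by 37 mm to this tip; a ring lowered flat over the tip and let go falls onto the rod and swings down to hang
- rod2 (a point): point on the axis of hook 2's level rod, 35 mm (towards cabinet +x) behind the tip and 135 mm above the bench; a hanging ring's centre is about 15 mm below the rod
- ringA: plain steel setting ring, outer diameter 56 mm, hole 36 mm, 12 mm thick, 130 g, starts lying flat on the bench somewhere between cabinet and station; origin at the centre of its underside, z is the ring's axis. All rings are alike; two or three are present, the others are absent (None)
- ringB: plain steel setting ring, outer diameter 56 mm, hole 36 mm, 12 mm thick, 130 g, starts lying flat on the bench somewhere between cabinet and station; origin at the centre of its underside, z is the ring's axis. All rings are alike; two or three are present, the others are absent (None)
- ringC: plain steel setting ring, outer diameter 56 mm, hole 36 mm, 12 mm thick, 130 g, starts lying flat on the bench somewhere between cabinet and station; origin at the centre of its underside, z is the ring's axis. All rings are alike; two or three are present, the others are absent (None)
Mind the look-alikes: they are no part of the job. What is shaped like the ringB but black or green is not meant. What is shaped like the ringA but turquoise is not meant.

How it is judged:
By the outcome, as a careful person would: the job done as asked, in the order asked, and still so for the second after the job is handed in, with the robot touching nothing.
Of ringA, ringB, ringC only 2 to 3 are there at a start; the rules pass over those that are not, and their reading is None.
At some moment in a run one of ringA, ringB, ringC may be knocked a few centimetres aside while the robot is not near it.
It also fails if it takes over 210 s, if anything falls off the work surface, if the arm or the gripper's body presses on something with over 40 N, if the wrist force passes 120 N, or if a joint passes its speed limit or range.

## Working session

There is one attempt and no reset: what is moved stays moved. The work goes in short steps, Python scripts to look and compute and a tool call to move; the robot and the scene stay as the last step left them, time stands still between calls to the robot, and variables do not carry over. Pictures are saved under pics/ and viewed, and the job is handed in when it is done.

Besides the shell and the picture viewer there is one more tool, called as name(argument=value, ...) on one line, values as JSON. step_arm: Moves the arm, as the interface text tells. Its arguments: {"type":"object","properties":{"commands":{"type":"array"},"squeeze":{"type":"number"}},"required":["commands"]}

```bash
ls; mkdir -p pics; python3 - <<'E'
from rig import *
import cv2
s=read_state()
print({k:s[k] for k in('clock','ee_pos','eef_rot','width','ft_force')}, manip.grasp_offset)
for n in('scene','top','wrist'):
    cv2.imwrite(f'pics/{n}0.png',capture(n)); print(n,camera_params(n))
E
```

```text
pics
{'clock': 0.0, 'ee_pos': array([0.23676468, 0.57815202, 0.21406569]), 'eef_rot': array([ 0.30411544,  1.54950815, -0.3058112 ]), 'width': 0.09536535305740763, 'ft_force': array([-0.48867481,  0.21276121,  0.68381705])} 0.0188
scene {'fx': 422.54976501831436, 'fy': 422.54976501831436, 'cx': 254.14318004084242, 'cy': 195.1746185675734, 'R': array([[-0.43172409,  0.90196843,  0.0082009 ],
       [ 0.62931596,  0.30770846, -0.7136364 ],
       [-0.646201  , -0.30293307, -0.70046829]]), 't': array([ 0.21813634, -0.2720484 ,  1.50823565])}
top {'fx': 461.61236380931484, 'fy': 461.61236380931484, 'cx': 256.55046615071535, 'cy': 189.9691676345108, 'R': array([[-0.0270156 , -0.99955144, -0.01292576],
       [-0.98137811,  0.02897995, -0.18988725],
       [ 0.19017666,  0.00755514, -0.98172081]]), 't': array([0.04037609, 0.57851288, 1.19653853])}
wrist {'fx': 278.3644144522301, 'fy': 278.3644144522301, 'cx': 251.04267233810808, 'cy': 187.74765383114087, 'hand_eye': array([[-1.03397586e-03, -2.33899629e-01,  9.72260199e-01,
        -1.69864823e-01],
       [ 9.99999350e-01, -7.10040213e-04,  8.92659237e-04,
         1.01680070e-03],
       [ 4.81551174e-04,  9.72260490e-01,  2.33900211e-01,
        -6.31452407e-02],
       [ 0.00000000e+00,  0.00000000e+00,  0.00000000e+00,
         1.00000000e+00]])}
```

View pics/scene0.png

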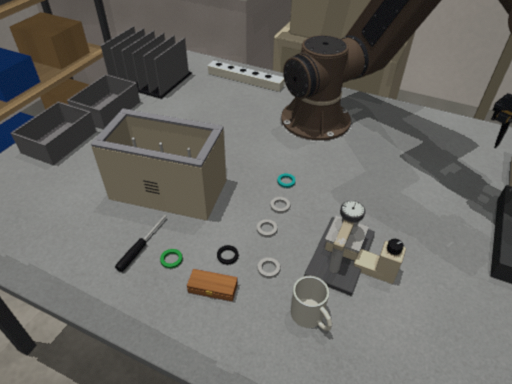

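View pics/top0.png

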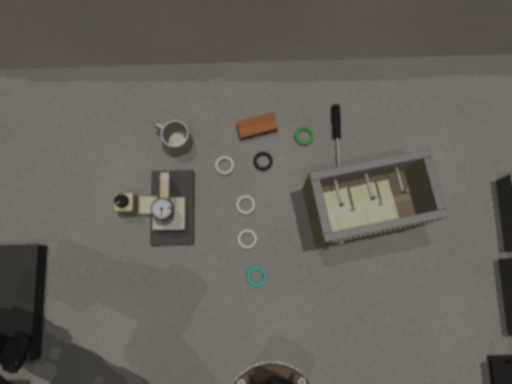

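View pics/wrist0.png

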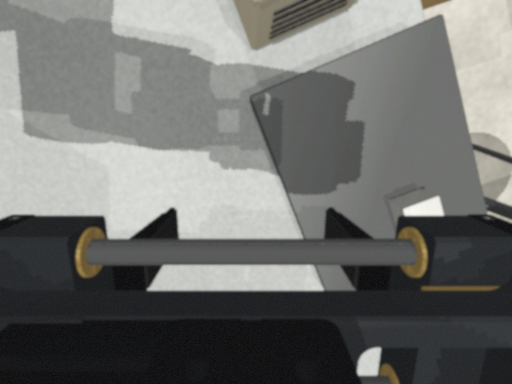

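The top view shows three pale steel rings at about (225,165), (246,204) and (247,238). The look-alikes are turquoise (256,276), black (263,161) and green (304,135). The dial is at (162,209), the knob at (122,201) and the cabinet around (375,200). Next I'll measure these and check close crops.

```bash
cat > h.py <<'E'
import numpy as np, cv2
from rig import *
from scipy.spatial.transform import Rotation as Ro
def ray(name,u,v,st=None):
    p=camera_params(name)
    d=np.array([(u-p['cx'])/p['fx'],(v-p['cy'])/p['fy'],1.])
    if name=='wrist':
        st=st or read_state(); R=Ro.from_rotvec(st['eef_rot']).as_matrix(); H=p['hand_eye']
        return R@H[:3,3]+st['ee_pos'], R@H[:3,:3]@d
    return -p['R'].T@p['t'], p['R'].T@d
def plane(name,u,v,z,st=None):
    o,d=ray(name,u,v,st); return o+d*(z-o[2])/d[2]
def proj(name,X,st=None):
    p=camera_params(name); X=np.asarray(X,float)
    if name=='wrist':
        st=st or read_state(); R=Ro.from_rotvec(st['eef_rot']).as_matrix(); H=p['hand_eye']
        c=H[:3,:3].T@(R.T@(X-st['ee_pos'])-H[:3,3])
    else: c=p['R']@X+p['t']
    return np.array([p['fx']*c[0]/c[2]+p['cx'],p['fy']*c[1]/c[2]+p['cy']])
def delta(target,yaw=None,st=None):
    "tool-frame mm shift to world target; yaw= world angle of tool y axis(deg, mod 180)"
    st=st or read_state(); R=Ro.from_rotvec(st['eef_rot']).as_matrix()
    sh=R.T@(np.asarray(target)-st['ee_pos'])*1000
    cy=np.degrees(np.arctan2(R[1,1],R[0,1]))
    tz=R[:,0]
    out='TCP %s yaw_y %.1f down %s | shift tool mm %s (before turning)'%(np.round(st['ee_pos'],4),cy,np.round(tz,3),np.round(sh,1))
    if yaw is not None:
        # turn + about tool x (down) lowers world yaw
        t=-(yaw-cy); t=(t+90)%180-90; out+=' | turn %.1f deg'%t
    return out
E
python3 - <<'E'
from h import *
im=cv2.imread('pics/top0.png')
c=im[90:300,100:320]; cv2.imwrite('pics/topc.png',cv2.resize(c,None,fx=2.8,fy=2.8,interpolation=cv2.INTER_CUBIC))
c=im[140:260,290:460]; cv2.imwrite('pics/topcab.png',cv2.resize(c,None,fx=4,fy=4,interpolation=cv2.INTER_CUBIC))
hsv=cv2.cvtColor(im,cv2.COLOR_BGR2HSV)
for (u,v) in [(225,165),(246,204),(247,238),(256,276),(263,161)]:
    print(u,v,np.round(plane('top',u,v,0.012),4))
print('dial',plane('top',162,209,.149),'knob',plane('top',122,201,.116))
print(delta([.5,0,.3],0))
E
```

```text
225 165 [0.6628 0.112  0.012 ]
246 204 [0.5488 0.0549 0.012 ]
247 238 [0.454  0.0543 0.012 ]
256 276 [0.3504 0.0323 0.012 ]
263 161 [0.6712 0.0038 0.012 ]
dial [0.51998929 0.26029872 0.149     ] knob [0.54902886 0.37103465 0.116     ]
TCP [0.2368 0.5782 0.2142] yaw_y 67.7 down [-0.    -0.001 -1.   ] | shift tool mm [ -85.5 -435.3  462.7] (before turning) | turn 67.7 deg
```

View pics/topc.png

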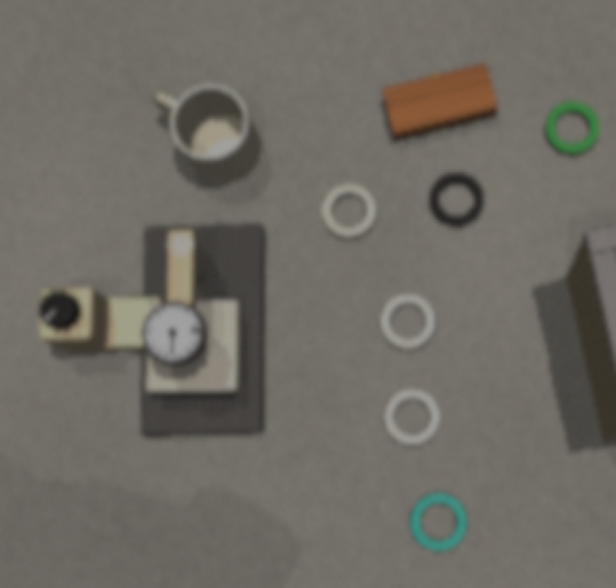

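View pics/topcab.png

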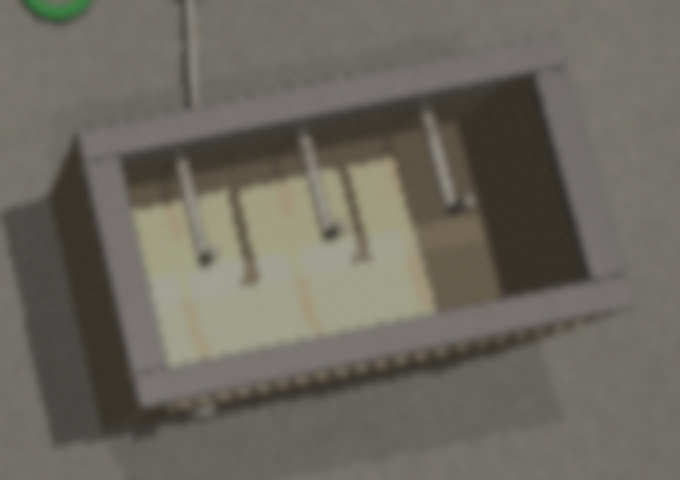

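```bash
python3 - <<'E'
from h import *
im=cv2.imread('pics/top0.png')
hsv=cv2.cvtColor(im,cv2.COLOR_BGR2HSV)
# ring colors: annulus
for (u,v) in [(225,165),(246,204),(247,238)]:
    a=im[v-12:v+13,u-12:u+13]
    m=(a.max(2)>150); y,x=np.nonzero(m)
    (cx,cy),r=cv2.minEnclosingCircle(np.stack([x,y],1).astype(np.float32)) if len(x) else ((0,0),0)
    print(u,v,m.sum(),(cx+u-12,cy+v-12),r,a[m].mean(0),np.round(plane('top',cx+u-12,cy+v-12,0.012),4))
for i,(x,y) in enumerate([(207,258),(330,232),(455,208)]):
    print('hooktip',np.round(plane('top',290+x/4,140+y/4,.172),4))
for n,(x,y) in dict(inTL=(120,158),inTR=(537,75),inBR=(590,278),inBL=(168,368),outTL=(82,132),outTR=(560,40),outBR=(630,300),outBL=(142,406)).items():
    print(n,np.round(plane('top',290+x/4,140+y/4,.200),4))
print(delta([.53,.27,.33],90))
E
```

```text
225 165 38 (224.0, 164.5) 8.381627082824707 [140.02631579 150.07894737 152.47368421] [0.6643 0.1148 0.012 ]
246 204 51 (245.0, 204.0) 8.602425575256348 [144.07843137 151.39215686 152.60784314] [0.5489 0.0577 0.012 ]
247 238 55 (246.74561405181885, 238.11403465270996) 8.746458053588867 [146.01818182 151.63636364 152.70909091] [0.4537 0.055  0.012 ]
hooktip [ 0.5147 -0.1833  0.172 ]
hooktip [ 0.5286 -0.2591  0.172 ]
hooktip [ 0.5412 -0.3363  0.172 ]
inTL [ 0.5726 -0.13    0.2   ]
inTR [ 0.6163 -0.3839  0.2   ]
inBR [ 0.4919 -0.4032  0.2   ]
inBL [ 0.4458 -0.1515  0.2   ]
outTL [ 0.5892 -0.1081  0.2   ]
outTR [ 0.6377 -0.3999  0.2   ]
outBR [ 0.4781 -0.4253  0.2   ]
outBL [ 0.424 -0.135  0.2  ]
TCP [0.2368 0.5782 0.2142] yaw_y 67.7 down [-0.    -0.001 -1.   ] | shift tool mm [-115.7 -174.1  388.1] (before turning) | turn -22.3 deg
```

step_arm(commands=[[1,-10,-11,24,0],[1,-10,-11,24,0],[1,-10,-11,24,0],[1,-10,-11,24,0],[1,-10,-11,24,0],[1,-10,-11,24,0],[1,-10,-11,24,0],[1,-10,-11,24,0]])

```text
clock: 0.82
ee_pos: [0.3819, 0.423, 0.295]
eef_rot: [0.305, 1.549, -0.305]
ft_force: [0.3, 0.6, -0.2]
width: 0.0951
```

step_arm(commands=[[1,-5,-11,24,0],[1,-5,-11,24,0],[1,-5,-11,24,0],[1,-5,-11,24,0],[1,-5,-11,24,0],[1,-5,-11,24,0],[1,-5,-11,24,0],[1,0,0,0,0]])

```text
clock: 1.48
ee_pos: [0.5101, 0.2865, 0.3301]
eef_rot: [0.307, 1.548, -0.307]
ft_force: [-0.1, 0.0, -0.0]
width: 0.0949
```

```bash
python3 - <<'E'
from h import *
s=read_state(); im=capture('wrist'); cv2.imwrite('pics/w1.png',im)
import pickle; pickle.dump(s,open('s1.pkl','wb'))
print(s['clock'],s['joint_positions'],delta([.53,.27,.33],90))
E
```

```text
1.4833 [ 3.99247336e-01  3.39235851e-01  1.49364914e+00 -8.86918754e-04
  1.30768536e+00 -7.79577453e-01] TCP [0.5087 0.2878 0.3296] yaw_y 67.6 down [ 0.  0. -1.] | shift tool mm [-0.4 -8.3 26.5] (before turning) | turn -22.4 deg
```

View pics/w1.png

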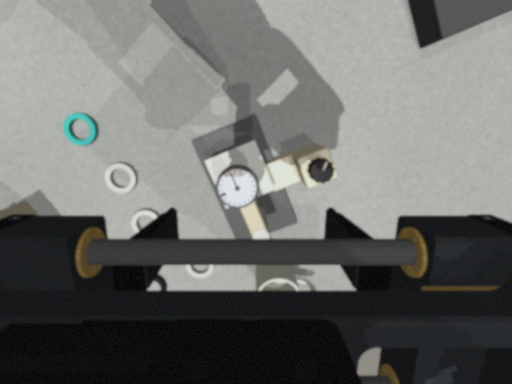

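```bash
python3 - <<'E'
from h import *
im=cv2.imread('pics/w1.png')
c=im[100:260,180:350]; cv2.imwrite('pics/w1c.png',cv2.resize(c,None,fx=4.5,fy=3.75*1.2,interpolation=cv2.INTER_CUBIC)[:600,:800])
E
```

```text
(no output)
```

View pics/w1c.png

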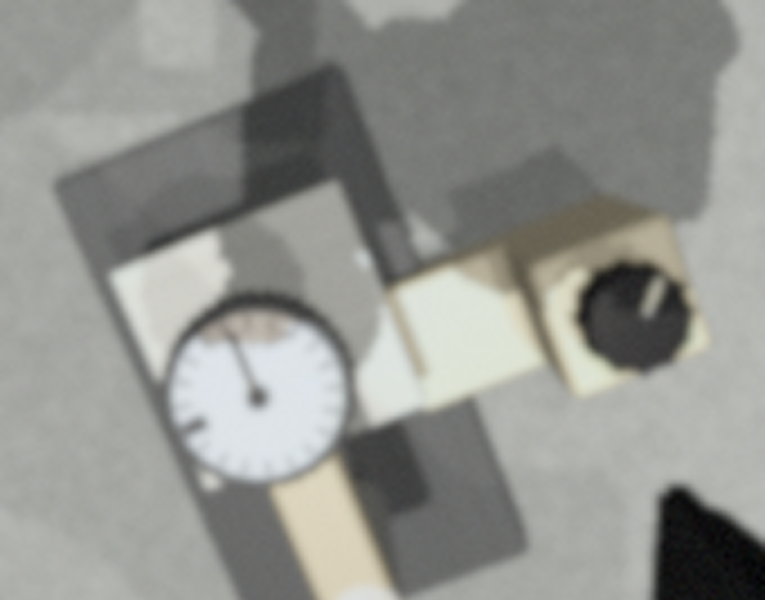

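```bash
python3 - <<'E'
from h import *
import pickle; s=pickle.load(open('s1.pkl','rb'))
k=plane('wrist',180+638/4.5,100+317/4.5,.116,s); d=plane('wrist',180+259/4.5,100+396/4.5,.148,s)
ped=[plane('wrist',180+x/4.5,100+y/4.5,.09,s) for x,y in [(527,268),(662,212),(708,347),(578,396)]]
print(k,d,k-d,np.degrees(np.arctan2((k-d)[1],(k-d)[0]))-np.degrees(np.arctan2(115,30)), np.hypot(*(k-d)[:2]), np.mean(ped,0))
# refine from scene & top
print(delta([k[0],k[1],.2]))
E
```

```text
[0.55273395 0.37740619 0.116     ] [0.52433824 0.26310188 0.148     ] [ 0.02839571  0.11430431 -0.032     ] 0.6697543219194984 0.11777856787780325 [0.55384987 0.37709547 0.09      ]
TCP [0.5087 0.2878 0.3296] yaw_y 67.6 down [ 0.  0. -1.] | shift tool mm [129.6  99.6   6.5] (before turning)
```

step_arm(commands=[[1,17,12.5,0.8,0],[1,17,12.5,0.8,0],[1,17,12.5,0.8,0],[1,17,12.5,0.8,0],[1,17,12.5,0.8,0],[1,17,12.5,0.8,0],[1,17,12.5,0.8,0],[1,17,12.5,0.8,0]])

```text
clock: 2.2
ee_pos: [0.5504, 0.3808, 0.1924]
eef_rot: [0.304, 1.55, -0.305]
ft_force: [0.6, 0.3, 0.2]
width: 0.0949
```

step_arm(commands=[[1,0,0,0,-7],[1,0,0,0,-7],[1,0,0,0,-7],[1,0,0,0,-7],[1,0,0,0,-7],[1,0,0,0,-7],[1,0,0,0,-7],[1,0,0,0,-7]])

```text
clock: 2.87
ee_pos: [0.5502, 0.3802, 0.1933]
eef_rot: [-0.466, 1.521, 0.467]
ft_force: [0.6, 0.3, -0.1]
width: 0.0952
```

step_arm(commands=[[1,0,0,0,-7],[1,0,0,0,-7],[1,0,0,0,-7],[1,0,0,0,-7],[1,0,0,0,-7],[1,0,0,0,-7],[1,0,0,0,0],[1,0,0,0,0]])

```text
clock: 3.53
ee_pos: [0.5506, 0.38, 0.1934]
eef_rot: [-1.021, 1.319, 1.022]
ft_force: [0.5, 0.7, -0.4]
width: 0.0952
```

```bash
python3 - <<'E'
from h import *
import pickle
s=read_state(); im=capture('wrist'); cv2.imwrite('pics/w2.png',im); pickle.dump(s,open('s2.pkl','wb'))
print(s['clock'],s['joint_positions'],delta([.5527,.3774,.175]))
E
```

```text
3.5333 [ 5.05305798e-01  5.74017582e-01  1.46562960e+00  2.25194648e-04
  1.10240997e+00 -2.38400632e+00] TCP [0.5507 0.3799 0.1935] yaw_y 165.5 down [-0. -0. -1.] | shift tool mm [18.5 -2.5 -1.9] (before turning)
```

View pics/w2.png

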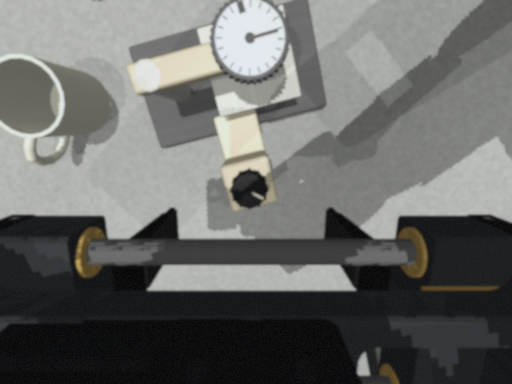

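```bash
python3 - <<'E'
from h import *
import pickle; s=pickle.load(open('s2.pkl','rb'))
im=cv2.imread('pics/w2.png'); g=im.max(2)
m=((g<75)*255).astype(np.uint8); m[:160]=0;m[210:]=0;m[:,:215]=0;m[:,280:]=0
m=cv2.morphologyEx(m,cv2.MORPH_CLOSE,np.ones((9,9)))
c=max(cv2.findContours(m,0,1)[0],key=cv2.contourArea); print(cv2.minEnclosingCircle(c),cv2.boundingRect(c))
c_=im[140:230,200:300]; cv2.imwrite('pics/w2c.png',cv2.resize(c_,None,fx=6,fy=6,interpolation=cv2.INTER_CUBIC))
(u,v),r=cv2.minEnclosingCircle(c)
k=plane('wrist',u,v,.113,s); print(k, delta([k[0],k[1],.175],None,s))
print(plane('wrist',250,38,.149,s))
E
```

```text
((249.32716369628906, 188.54937744140625), 18.596900939941406) (231, 170, 37, 38)
[0.55346109 0.37579491 0.113     ] TCP [0.5506 0.38   0.1934] yaw_y 165.5 down [-0.001 -0.    -1.   ] | shift tool mm [18.4 -3.9 -3.3] (before turning)
[0.52326112 0.26231213 0.149     ]
```

View pics/w2c.png

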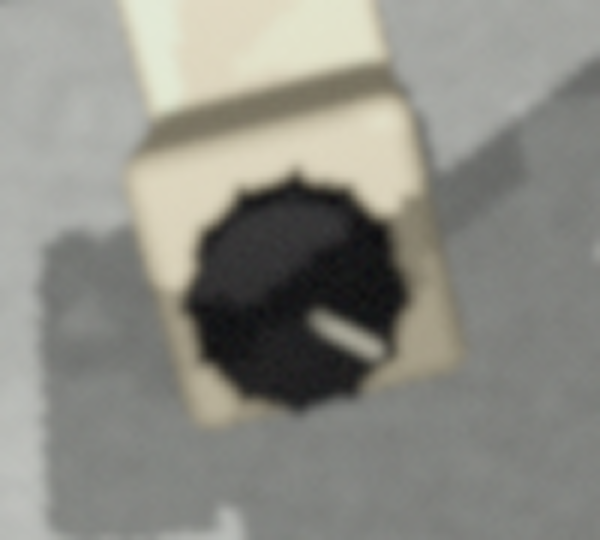

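step_arm(commands=[[0.7,0,-4,-3,0],[0.6,14,0,0,0],[0.6,14,0,0,0],[0.6,14,0,0,0],[0.6,14,0,0,0],[0.6,14,0,0,0],[0.6,14,0,0,0],[0.6,13,0,0,0]], squeeze=15)

```text
clock: 4.25
ee_pos: [0.5545, 0.3752, 0.0958]
eef_rot: [-1.022, 1.318, 1.022]
ft_force: [0.6, -0.0, 0.5]
width: 0.0575
```

step_arm(commands=[[0.6,0,0,0,0],[0.2,0,0,0,0],[0.2,0,0,0,0],[0.2,0,0,0,0],[0.2,0,0,0,0],[0.2,0,0,0,0],[0.2,0,0,0,0],[0.2,0,0,0,0]])

```text
clock: 4.92
ee_pos: [0.5519, 0.3763, 0.0975]
eef_rot: [-1.022, 1.32, 1.027]
ft_force: [-13.8, 5.1, 6.1]
width: 0.0333
```

step_arm(commands=[[0.2,0,2,0,0],[0.2,0,0,0,0],[0.2,0,0,0,0],[0.2,0,0,0,0],[0.2,0,0,0,5],[0.2,0,0,0,5],[0.2,0,0,0,5],[0.2,0,0,0,5]])

```text
clock: 5.58
ee_pos: [0.5517, 0.3764, 0.0975]
eef_rot: [-0.754, 1.436, 0.756]
ft_force: [-7.6, 2.0, 5.3]
width: 0.0333
```

```bash
python3 - <<'E'
from h import *
s=read_state(); print(s['ft_force'],s['torque'],s['width'],delta(s['ee_pos']))
E
```

```text
[-7.58245638  2.02997983  5.27395592] [0.65147369 1.5668745  0.0403158 ] 0.033320473085471695 TCP [0.5517 0.3764 0.0975] yaw_y 145.5 down [-0.001  0.001 -1.   ] | shift tool mm [0. 0. 0.] (before turning)
```

step_arm(commands=[[0.2,0,1,-0.5,6],[0.2,0,0,0,7],[0.2,0,0,0,7],[0.2,0,0,0,7],[0.2,0,0,0,7],[0.2,0,0,0,7],[0.2,0,0,0,7],[0.2,0,0,0,7]])

```text
clock: 6.25
ee_pos: [0.5515, 0.3767, 0.0975]
eef_rot: [-0.004, 1.57, 0.006]
ft_force: [-3.5, 2.1, 3.8]
width: 0.0334
```

step_arm(commands=[[0.2,0,0,0,7],[0.2,0,0,0,7],[0.2,0,0,0,7],[0.2,0,0,0,7],[0.2,0,0,0,7],[0.2,0,0,0,7],[0.2,0,0,0,7],[0.2,0,0,0,0]])

```text
clock: 6.92
ee_pos: [0.5517, 0.377, 0.0975]
eef_rot: [0.666, 1.466, -0.663]
ft_force: [-2.4, 4.6, 2.4]
width: 0.0336
```

```bash
cat > look.py <<'E'
from h import *
import sys,pickle
s=read_state(); print(s['clock'],np.round(s['joint_positions'],3),delta(s['ee_pos'],None,s),np.round(s['ft_force'],1),round(s['width'],4))
for n in sys.argv[2:]:
    im=capture(n); cv2.imwrite(f'pics/{n}_{sys.argv[1]}.png',im)
pickle.dump(s,open(f's_{sys.argv[1]}.pkl','wb'))
E
python3 look.py a wrist top
```

```text
6.9167 [ 5.000e-01  6.730e-01  1.557e+00  1.000e-03  9.090e-01 -2.210e-01] TCP [0.5517 0.377  0.0975] yaw_y 41.3 down [ 0.001  0.002 -1.   ] | shift tool mm [0. 0. 0.] (before turning) [-2.4  4.6  2.4] 0.0336
```

View pics/wrist_a.png

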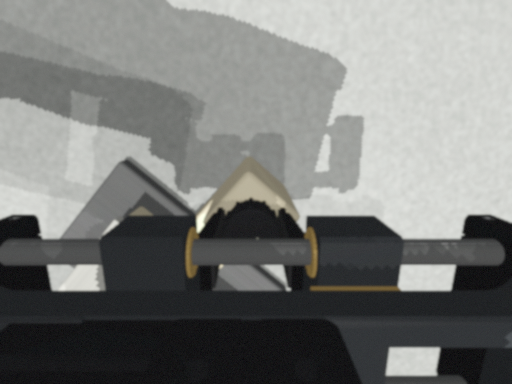

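View pics/top_a.png

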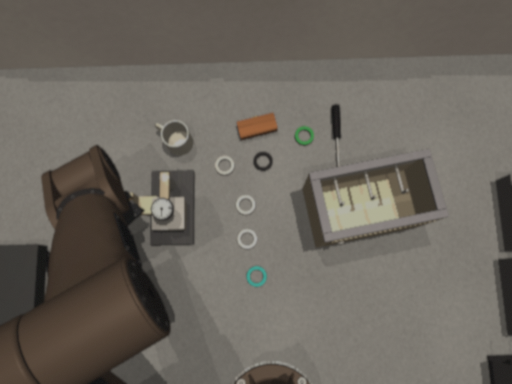

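```bash
cat > dial.py <<'E'
from h import *
import sys
out=[]
for n,w in(('top',(162,209)),('scene',(352,211))):
    im=cv2.imread(f'pics/{n}_{sys.argv[1]}.png'); u,v=w
    out.append(cv2.resize(im[v-20:v+20,u-20:u+20],(390,390),interpolation=cv2.INTER_CUBIC))
cv2.imwrite(f'pics/dial_{sys.argv[1]}.png',np.hstack(out))
E
python3 look.py b top scene; python3 dial.py b
```

```text
7.0167 [ 5.000e-01  6.730e-01  1.557e+00  1.000e-03  9.090e-01 -2.280e-01] TCP [0.5517 0.377  0.0975] yaw_y 41.7 down [ 0.001  0.002 -1.   ] | shift tool mm [0. 0. 0.] (before turning) [-3.   4.6  1.9] 0.0337
```

View pics/dial_b.png

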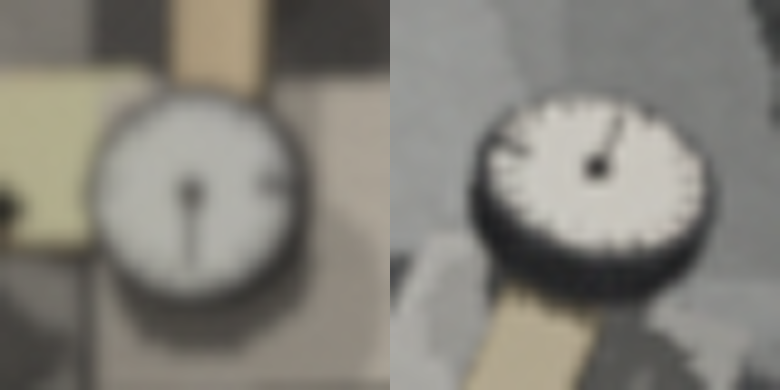

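step_arm(commands=[[0.2,0,0,0,7],[0.2,0,0,0,7],[0.2,0,0,0,7],[0.2,0,0,0,7],[0.2,0,0,0,7],[0.2,0,0,0,7],[0.2,0,0,0,7],[0.2,0,0,0,0]])

```text
clock: 7.78
ee_pos: [0.552, 0.377, 0.0975]
eef_rot: [1.311, 1.143, -1.306]
ft_force: [-1.0, 3.9, 1.8]
width: 0.0335
```

```bash
python3 look.py c top scene; python3 dial.py c
```

```text
7.7833 [5.000e-01 6.740e-01 1.557e+00 1.000e-03 9.080e-01 6.350e-01] TCP [0.552  0.377  0.0975] yaw_y -7.7 down [ 0.002  0.002 -1.   ] | shift tool mm [0. 0. 0.] (before turning) [-1.   3.9  1.8] 0.0335
```

View pics/dial_c.png

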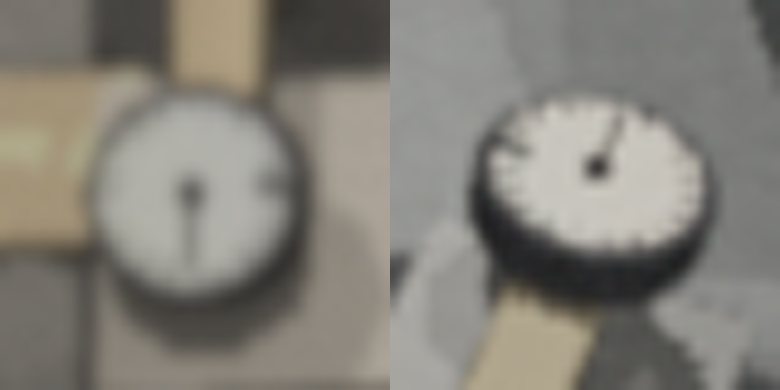

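step_arm(commands=[[0.2,0,0,0,5],[0.2,0,0,0,5],[0.2,0,0,0,5],[0.2,0,0,0,5],[0.2,0,0,0,5],[0.2,0,0,0,5],[0.2,0,0,0,0],[0.2,0,0,0,0]])

```text
clock: 8.55
ee_pos: [0.5521, 0.3769, 0.0975]
eef_rot: [1.672, 0.83, -1.666]
ft_force: [-0.8, 6.0, 3.0]
width: 0.0333
```

```bash
python3 look.py d top scene; python3 dial.py d
```

```text
8.55 [5.000e-01 6.740e-01 1.557e+00 1.000e-03 9.080e-01 1.148e+00] TCP [0.5521 0.3769 0.0975] yaw_y -37.2 down [ 0.002  0.002 -1.   ] | shift tool mm [0. 0. 0.] (before turning) [-0.8  6.   3. ] 0.0333
```

View pics/dial_d.png

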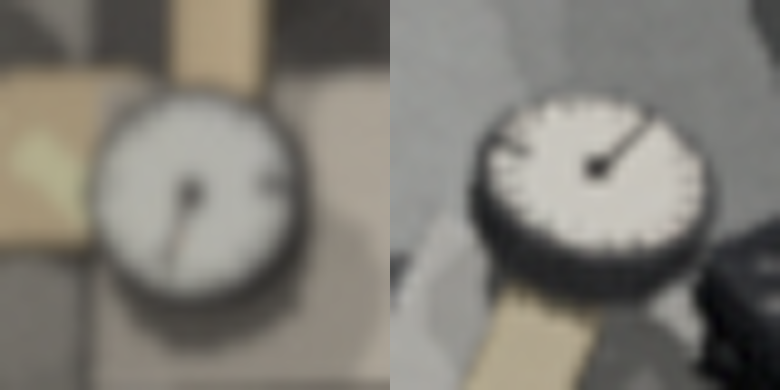

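step_arm(commands=[[0.2,0,0,0,5],[0.2,0,0,0,5],[0.2,0,0,0,5],[0.2,0,0,0,5],[0.2,0,0,0,2],[0.2,0,0,0,0],[0.5,0,0,0,0],[0.5,0,0,0,0]])

```text
clock: 9.32
ee_pos: [0.5515, 0.3758, 0.0967]
eef_rot: [1.917, 0.529, -1.917]
ft_force: [-0.4, -1.2, 0.0]
width: 0.0415
```

step_arm(commands=[[0.5,0,0,0,0],[0.5,-10,0,0,0],[0.5,-20,0,0,0],[0.5,-25,0,0,0],[0.8,-30,0,0,0],[0.8,-10,0,0,0],[0.8,-5,0,0,0],[0.8,0,0,0,0]])

```text
clock: 9.98
ee_pos: [0.5515, 0.376, 0.1976]
eef_rot: [1.92, 0.528, -1.918]
ft_force: [-0.1, 0.4, -0.1]
width: 0.0688
```

```bash
python3 look.py e top scene wrist; python3 dial.py e
```

```text
9.9833 [ 0.5    0.567  1.466 -0.     1.106  1.534] TCP [0.5515 0.376  0.1976] yaw_y -59.3 down [ 0.001  0.001 -1.   ] | shift tool mm [0. 0. 0.] (before turning) [-0.1  0.4 -0.1] 0.0688
```

View pics/dial_e.png

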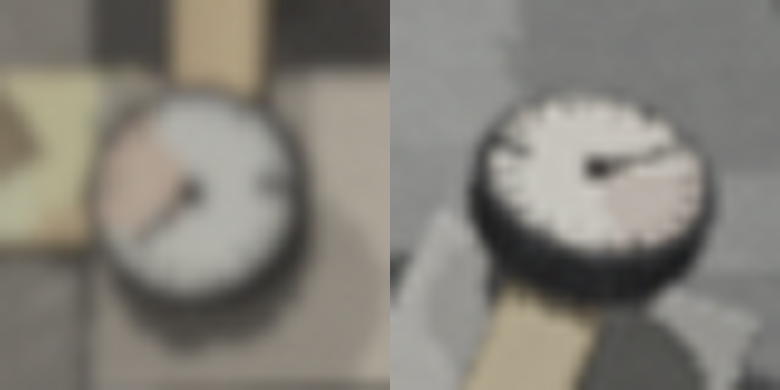

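View pics/wrist_e.png

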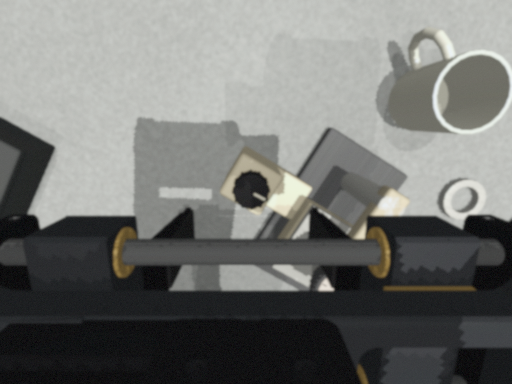

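step_arm(commands=[[1,0,10.4,10.3,0],[1,0,10.4,10.3,0],[1,0,10.4,10.3,0],[1,0,10.4,10.3,0],[1,0,10.4,10.3,0],[1,0,10.4,10.3,0],[1,0,10.4,10.3,0],[1,0,10.4,10.3,0]])

```text
clock: 10.8
ee_pos: [0.5225, 0.2615, 0.1957]
eef_rot: [1.917, 0.527, -1.92]
ft_force: [0.0, 0.1, 0.2]
width: 0.095
```

step_arm(commands=[[1,0,0,0,-7],[1,0,0,0,-7],[1,0,0,0,-7],[1,0,0,0,-7],[1,0,0,0,-7],[1,0,0,0,-7],[1,0,0,0,-7],[1,0,0,0,-7]])

```text
clock: 11.47
ee_pos: [0.5229, 0.2619, 0.1961]
eef_rot: [1.246, 1.185, -1.248]
ft_force: [0.2, 0.5, -0.1]
width: 0.095
```

step_arm(commands=[[1,0,0,0,-7],[1,0,0,0,-7],[1,0,0,0,-7],[1,0,0,0,-7],[1,0,0,0,-7],[1,0,0,0,-7],[1,0,0,0,-7],[1,0,0,0,-7]])

```text
clock: 12.13
ee_pos: [0.5229, 0.2619, 0.1961]
eef_rot: [0.504, 1.512, -0.505]
ft_force: [0.2, 0.1, 0.2]
width: 0.0947
```

step_arm(commands=[[1,0,0,0,-7],[1,0,0,0,-7],[1,0,0,0,-7],[1,0,0,0,-7],[1,0,0,0,-7],[1,0,0,0,-7],[1,0,0,0,0],[1,0,0,0,0]])

```text
clock: 12.8
ee_pos: [0.5229, 0.2621, 0.1963]
eef_rot: [-0.062, 1.57, 0.062]
ft_force: [-1.0, -0.2, 0.4]
width: 0.0951
```

```bash
python3 look.py f wrist
```

```text
12.8 [ 0.352  0.453  1.681  0.     1.008 -1.298] TCP [0.5229 0.2621 0.1963] yaw_y 94.5 down [-0.001 -0.    -1.   ] | shift tool mm [0. 0. 0.] (before turning) [-1.  -0.2  0.4] 0.0951
```

View pics/wrist_f.png

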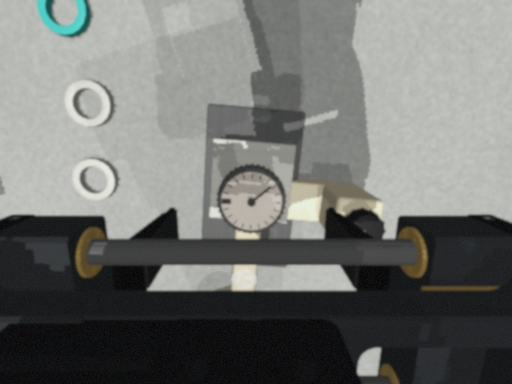

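```bash
cat > dang.py <<'E'
from h import *
import sys,pickle
t=sys.argv[1]; s=pickle.load(open(f's_{t}.pkl','rb')); im=cv2.imread(f'pics/wrist_{t}.png')
cu,cv_=proj('wrist',[.5232,.2622,.148],s); u,v=int(cu),int(cv_)
c=im[v-45:v+45,u-45:u+45]; cv2.imwrite(f'pics/dw_{t}.png',cv2.resize(c,None,fx=6.5,fy=6.5,interpolation=cv2.INTER_CUBIC)); print(u,v)
E
python3 dang.py f
```

```text
250 200
```

View pics/dw_f.png

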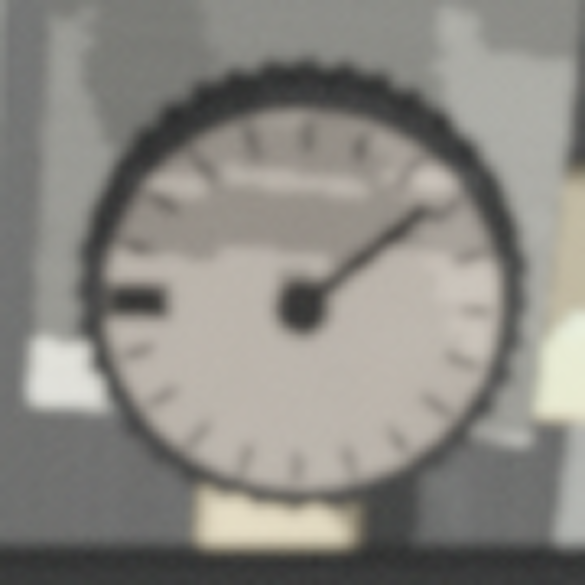

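```bash
cat > da.py <<'E'
from h import *
import sys,pickle
t=sys.argv[1]; s=pickle.load(open(f's_{t}.pkl','rb')); u0,v0=map(int,sys.argv[2:4])
P=[plane('wrist',u0-45+(float(x)+.5)/6.5-.5,v0-45+(float(y)+.5)/6.5-.5,.148,s) for x,y in [a.split(',') for a in sys.argv[4:7]]]
c,p,z=P; a=lambda q:np.degrees(np.arctan2(*(q-c)[1::-1]))
print('centre',np.round(c,4),'pointer',a(p),'zero',a(z),'cw turn needed',(a(z)-a(p))%360,'pointer from rest',(180.6-a(p))%360, delta([c[0],c[1],.134],None,s))
E
python3 da.py f 250 200 301,304 428,207 138,300
```

```text
centre [0.524  0.2622 0.148 ] pointer 132.93839732074983 zero -87.00731459533559 cw turn needed 140.05428808391457 pointer from rest 47.661602679250166 TCP [0.5229 0.2621 0.1963] yaw_y 94.5 down [-0.001 -0.    -1.   ] | shift tool mm [62.3  0.   1.1] (before turning)
```

step_arm(commands=[[0.9,10,0,0.5,0],[0.9,10,0,0,0],[0.9,10,0,0,0],[0.9,10,0,0,0],[0.9,10,0,0,0],[0.9,8,0,0,0],[0.9,4,0,0,0],[0.9,0,0,0,0]], squeeze=10)

```text
clock: 13.52
ee_pos: [0.5233, 0.2624, 0.1335]
eef_rot: [-0.065, 1.571, 0.064]
ft_force: [0.6, 0.2, -0.8]
width: 0.0853
```

step_arm(commands=[[0.5,0,0,0,0],[0.5,0,0,0,0],[0.5,0,0,0,0],[0.5,0,0,0,0],[0.5,0,0,0,0],[0.5,0,0,0,0],[0.5,0,0,0,0],[0.5,0,0,0,0]])

```text
clock: 14.18
ee_pos: [0.5237, 0.2622, 0.1349]
eef_rot: [-0.065, 1.569, 0.065]
ft_force: [-1.0, -5.3, 3.5]
width: 0.0557
```

step_arm(commands=[[0.5,0,-0.5,0,4],[0.5,0,0,0,7],[0.5,0,0,0,7],[0.5,0,0,0,7],[0.5,0,0,0,7],[0.5,0,0,0,7],[0.5,0,0,0,7],[0.5,0,0,0,7]])

```text
clock: 14.85
ee_pos: [0.5228, 0.2604, 0.1348]
eef_rot: [0.66, 1.468, -0.665]
ft_force: [-4.6, -12.7, 8.4]
width: 0.0557
```

step_arm(commands=[[0.5,0,0,0,7],[0.5,0,0,0,7],[0.5,0,0,0,7],[0.5,0,0,0,7],[0.5,0,0,0,7],[0.5,0,0,0,7],[0.5,0,0,0,7],[0.5,0,0,0,7]])

```text
clock: 15.52
ee_pos: [0.5212, 0.2613, 0.1346]
eef_rot: [1.39, 1.08, -1.4]
ft_force: [-11.6, -5.7, 10.0]
width: 0.0557
```

step_arm(commands=[[0.5,0,0,0,7],[0.5,0,0,0,7],[0.5,0,0,0,7],[0.5,0,0,0,7],[0.5,0,0,0,3],[0.5,0,0,0,0],[0.5,0,0,0,0],[0.5,0,0,0,0]])

```text
clock: 16.18
ee_pos: [0.5212, 0.2618, 0.1345]
eef_rot: [1.759, 0.727, -1.768]
ft_force: [-10.4, -2.5, 8.3]
width: 0.0557
```

```bash
python3 look.py g wrist; python3 dang.py g
```

```text
16.1833 [3.520e-01 5.260e-01 1.745e+00 1.000e-03 8.760e-01 1.141e+00] TCP [0.5212 0.2618 0.1345] yaw_y -45.3 down [-0.005 -0.001 -1.   ] | shift tool mm [0. 0. 0.] (before turning) [-10.4  -2.5   8.3] 0.0557
250 232
```

View pics/dw_g.png

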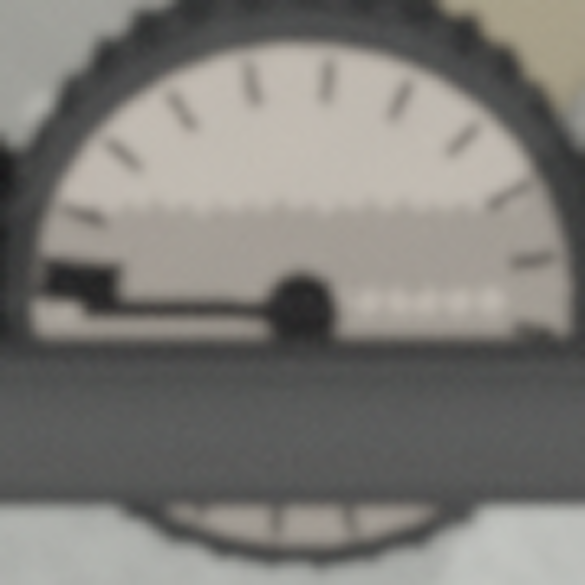

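step_arm(commands=[[0.9,0,0,0,0],[0.9,0,0,0,0],[0.9,0,0,0,0],[0.9,-15,0,0,0],[0.9,-20,0,0,0],[0.9,-20,0,0,0],[0.9,-8,0,0,0],[0.9,0,0,0,0]])

```text
clock: 16.9
ee_pos: [0.5244, 0.2623, 0.1993]
eef_rot: [1.767, 0.725, -1.76]
ft_force: [-0.0, 0.1, -0.2]
width: 0.0852
```

```bash
python3 look.py h wrist; python3 dang.py h
```

```text
16.9 [0.351 0.451 1.677 0.    1.01  1.141] TCP [0.5244 0.2623 0.1993] yaw_y -45.3 down [ 0.003  0.001 -1.   ] | shift tool mm [0. 0. 0.] (before turning) [-0.   0.1 -0.2] 0.0852
248 205
```

View pics/dw_h.png

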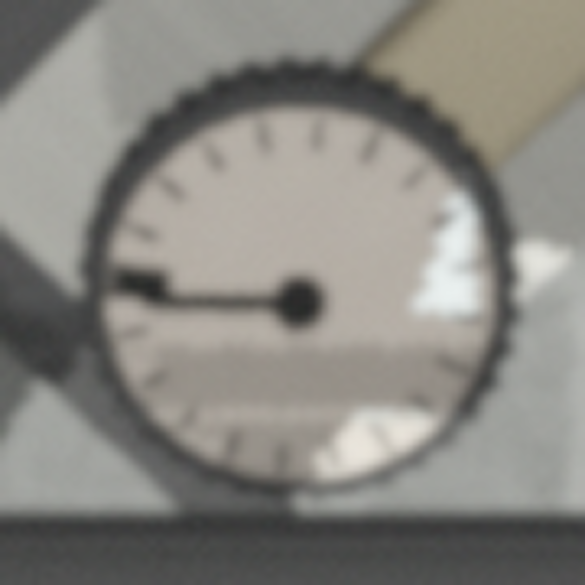

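step_arm(commands=[[0.9,10,-0.7,1.4,0],[0.9,15,0,0,0],[0.9,15,0,0,0],[0.9,14,0,0,0],[0.9,8,0,0,0],[0.9,2.5,0,0,0],[0.9,0,0,0,0],[0.5,0,0,0,0]])

```text
clock: 17.62
ee_pos: [0.5222, 0.2615, 0.1331]
eef_rot: [1.763, 0.725, -1.763]
ft_force: [-0.6, 0.5, 0.3]
width: 0.0829
```

step_arm(commands=[[0.5,0,0,0,0],[0.5,0,0,0,0],[0.5,0,0,0,0],[0.5,0,0,0,0],[0.5,0,0,0,0],[0.5,0,0,0,0],[0.5,0,0,0,0],[0.5,0,0,0,0]])

```text
clock: 18.28
ee_pos: [0.5216, 0.2621, 0.1335]
eef_rot: [1.764, 0.726, -1.764]
ft_force: [-3.7, 4.1, 2.7]
width: 0.0556
```

step_arm(commands=[[0.5,0,0,0,-1.6],[0.5,0,0,0,-1.6],[0.5,0,0,0,-1.5],[0.5,0,0,0,0],[0.5,0,0,0,0],[0.5,0,0,0,0],[0.5,0,0,0,0],[0.5,0,0,0,0]])

```text
clock: 18.95
ee_pos: [0.5216, 0.2622, 0.1335]
eef_rot: [1.709, 0.788, -1.709]
ft_force: [-3.9, 4.7, 3.1]
width: 0.0557
```

step_arm(commands=[[0.9,0,0,0,0],[0.9,0,0,0,0],[0.9,0,0,0,0],[0.9,-15,0,0,0],[0.9,-20,0,0,0],[0.9,-20,0,0,0],[0.9,-8,0,0,0],[0.9,0,0,0,0]])

```text
clock: 19.62
ee_pos: [0.5229, 0.2617, 0.1978]
eef_rot: [1.712, 0.786, -1.706]
ft_force: [0.1, 0.8, -0.3]
width: 0.0851
```

```bash
python3 look.py i wrist; python3 dang.py i
```

```text
19.6167 [ 0.351  0.45   1.683 -0.     1.006  1.059] TCP [0.5229 0.2617 0.1978] yaw_y -40.6 down [ 0.003  0.001 -1.   ] | shift tool mm [0. 0. 0.] (before turning) [ 0.1  0.8 -0.3] 0.0851
248 204
```

View pics/dw_i.png

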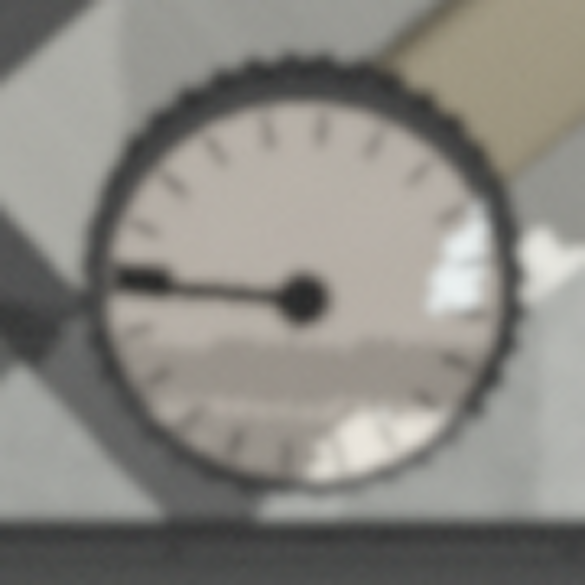

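```bash
cat > fine.py <<'E'
from h import *
import pickle,sys
from scipy.ndimage import map_coordinates
t=sys.argv[1]; s=pickle.load(open(f's_{t}.pkl','rb'))
g=cv2.imread(f'pics/wrist_{t}.png').min(2).astype(float)
u,v=map(int,proj('wrist',[.5232,.2622,.148],s)); 
p=np.array([u-45+(float(sys.argv[2])+.5)/6.5-.5,v-45+(float(sys.argv[3])+.5)/6.5-.5])
# world polar sampling on face plane
def cent(c3,z,rs,a0,wid):
    pts=[]
    for r in rs:
        aa=np.radians(a0+np.arange(-wid,wid+.1,.5))
        px=np.array([proj('wrist',[c3[0]+r*np.cos(a),c3[1]+r*np.sin(a),z],s) for a in aa])
        val=map_coordinates(g,[px[:,1],px[:,0]],order=1); w=np.clip(np.percentile(val,70)-val-12,0,None)
        pts.append((np.degrees(aa)*w).sum()/w.sum() if w.sum()>0 else np.nan)
    return np.round(pts,1)
hub=plane('wrist',*p,.148,s)
a0=float(sys.argv[4])
print('hub',hub,'pointer',cent(hub,.148,[.006,.007,.008,.009,.010,.011,.012,.013],a0,14))
E
python3 fine.py i 301 298 133
```

```text
hub [0.52297301 0.26198253 0.148     ] pointer [135.8 135.3 135.1 135.2 134.7 134.5 134.8 135.1]
```

```bash
python3 da.py i 248 204 301.5,294 143,280 143,280; python3 da.py i 248 204 301.5,294 137,330 143,227;python3 da.py h 248 205 299,297.5 132,330 142,232; python3 fine.py h 298 302 138;python3 da.py h 248 205 299,297.5 140,283 140,283;
```

```text
centre [0.5234 0.2623 0.148 ] pointer 134.11060699550686 zero 134.11060699550686 cw turn needed 0.0 pointer from rest 46.48939300449314 TCP [0.5229 0.2617 0.1978] yaw_y -40.6 down [ 0.003  0.001 -1.   ] | shift tool mm [63.8 -0.2 -0.6] (before turning)
centre [0.5234 0.2623 0.148 ] pointer 152.2075548412777 zero 115.59004184787277 cw turn needed 323.38248700659506 pointer from rest 28.392445158722296 TCP [0.5229 0.2617 0.1978] yaw_y -40.6 down [ 0.003  0.001 -1.   ] | shift tool mm [63.8 -0.2 -0.6] (before turning)
centre [0.5235 0.262  0.148 ] pointer 146.14308165467614 zero 111.14168738994076 cw turn needed 324.9986057352646 pointer from rest 34.45691834532386 TCP [0.5244 0.2623 0.1993] yaw_y -45.3 down [ 0.003  0.001 -1.   ] | shift tool mm [65.3 -0.5  1.1] (before turning)
hub [0.52297468 0.26165018 0.148     ] pointer [135.3 135.2 135.3 135.4 135.  134.6 134.6 134.6]
centre [0.5235 0.262  0.148 ] pointer 129.23859632659236 zero 129.23859632659236 cw turn needed 0.0 pointer from rest 51.36140367340764 TCP [0.5244 0.2623 0.1993] yaw_y -45.3 down [ 0.003  0.001 -1.   ] | shift tool mm [65.3 -0.5  1.1] (before turning)
```

step_arm(commands=[[0.9,-20,0,0,0],[0.9,-15,18,22,0],[0.9,-15,18,22,0],[0.9,-15,18,22,0],[0.9,-15,18,22,0],[0.9,-10,18,22,0],[0.9,-10,18,22,0],[0.9,0,18,22,0]])

```text
clock: 20.33
ee_pos: [0.5178, 0.0612, 0.2965]
eef_rot: [1.71, 0.786, -1.708]
ft_force: [0.4, -0.3, -0.5]
width: 0.0854
```

step_arm(commands=[[0.9,0,0,0,6.6],[0.9,0,0,0,6.6],[0.9,0,0,0,6.6],[0.9,0,0,0,6.6],[0.9,0,0,0,6.6],[0.9,0,0,0,6.4],[0.9,0,0,0,0],[0.9,0,0,0,0]])

```text
clock: 21.0
ee_pos: [0.5175, 0.0626, 0.2951]
eef_rot: [2.126, 0.191, -2.13]
ft_force: [0.3, -0.3, -1.2]
width: 0.0857
```

```bash
python3 look.py j wrist top
```

```text
21.0 [-0.006  0.265  1.696  0.     1.182  1.386] TCP [0.5175 0.0626 0.2951] yaw_y -79.8 down [-0.002  0.    -1.   ] | shift tool mm [0. 0. 0.] (before turning) [ 0.3 -0.3 -1.2] 0.0857
```

View pics/wrist_j.png

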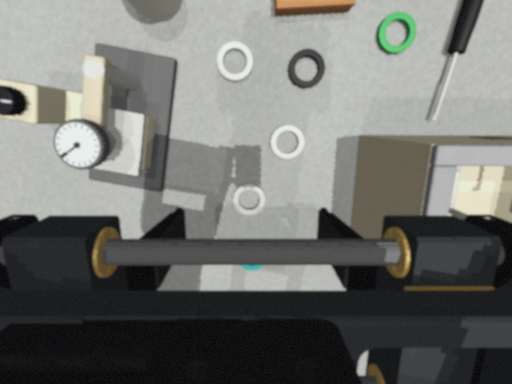

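View pics/top_j.png

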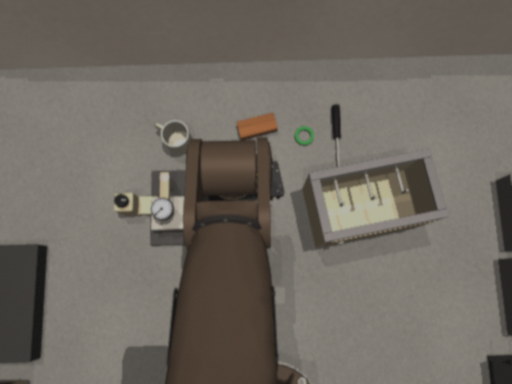

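The wrist view shows the pale steel rings at (235,61), (288,142) and (249,200). Turquoise is at (251,267), black at (307,68) and green at (397,33). I'll crop in on the three steel rings and measure them.

```bash
cat > rings.py <<'E'
from h import *
import sys,pickle
t=sys.argv[1]; s=pickle.load(open(f's_{t}.pkl','rb')); im=cv2.imread(f'pics/wrist_{t}.png')
for a in sys.argv[2:]:
    u,v=map(int,a.split(',')); 
    # bright pixels vs local background, ring annulus
    r=32; y0,x0=max(v-r,0),max(u-r,0); c=im[y0:v+r,x0:u+r]; g=c.min(2); 
    m=(g>np.median(g)+25).astype(np.uint8)*255
    n,lab,st,ce=cv2.connectedComponentsWithStats(m)
    i=1+np.argmax(st[1:,4]); yy,xx=np.nonzero(lab==i)
    (cx,cy),R=cv2.minEnclosingCircle(np.stack([xx,yy],1).astype(np.float32))
    e=cv2.fitEllipse(cv2.convexHull(np.stack([xx,yy],1).astype(np.int32)))
    print(a,'enc',(round(cx+x0,1),round(cy+y0,1),round(R,1)),'bbox',st[i],'bgr',im[y0:v+r,x0:u+r][lab==i].mean(0).round(),'world',np.round(plane('wrist',e[0][0]+x0,e[0][1]+y0,.012,s),4))
E
python3 rings.py j 235,61 288,142 249,200
python3 - <<'E'
import cv2
im=cv2.imread('pics/wrist_j.png')[25:225,190:350]; cv2.imwrite('pics/rj.png',cv2.resize(im,None,fx=3,fy=3,interpolation=cv2.INTER_CUBIC))
E
```

```text
235,61 enc (234.9, 59.7, 19.1) bbox [ 14  12  36  38 533] bgr [224. 229. 226.] world [0.6673 0.1152 0.012 ]
288,142 enc (287.4, 141.3, 16.7) bbox [ 15  15  34  33 415] bgr [222. 228. 225.] world [0.5626 0.0115 0.012 ]
249,200 enc (249.0, 199.5, 16.1) bbox [ 16  19  33  28 344] bgr [201. 207. 207.] world [0.4561 0.0552 0.012 ]
```

View pics/rj.png

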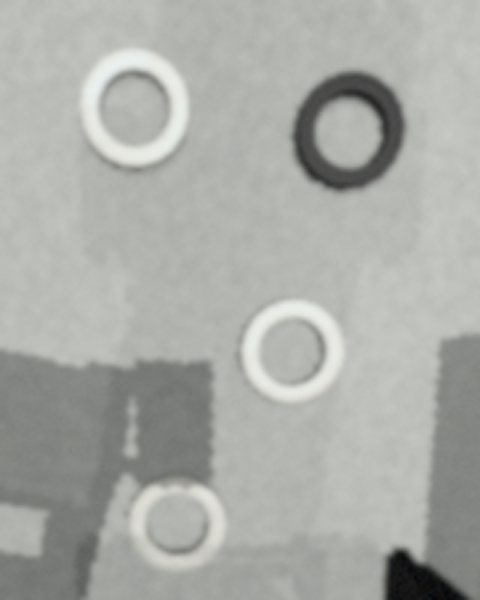

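step_arm(commands=[[0.9,-5,25,10,0],[0.9,-5,25,10,0],[0.9,-5,25,10,0],[0.9,-5,25,10,0],[0.9,-5,25,10,0],[0.9,-5,25,10,0],[0.9,-5,25,10,0],[0.9,0,25,10,0]])

```text
clock: 21.77
ee_pos: [0.4734, -0.1496, 0.3318]
eef_rot: [2.129, 0.189, -2.127]
ft_force: [0.8, -0.0, 0.1]
width: 0.0854
```

step_arm(commands=[[0.9,0,25,10,0],[0.9,0,25,10,0],[0.9,0,25,10,0],[0.9,0,25,10,0],[0.9,0,5,3,0],[0.9,0,0,0,0],[0.9,0,0,0,0],[0.9,0,0,0,0]])

```text
clock: 22.43
ee_pos: [0.4498, -0.2582, 0.3311]
eef_rot: [2.129, 0.189, -2.129]
ft_force: [-1.0, 0.8, 0.1]
width: 0.0856
```

```bash
python3 look.py k wrist scene
```

```text
22.4333 [-0.649  0.233  1.643  0.     1.266  0.746] TCP [ 0.4498 -0.2582  0.3311] yaw_y -79.9 down [ 0.  0. -1.] | shift tool mm [0. 0. 0.] (before turning) [-1.   0.8  0.1] 0.0856
```

View pics/wrist_k.png

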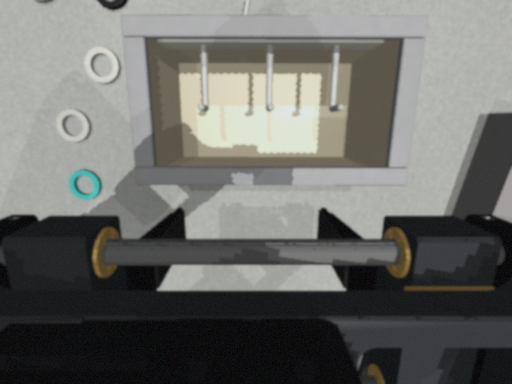

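```bash
python3 - <<'E'
import cv2
im=cv2.imread('pics/wrist_k.png')[10:190,115:435]; cv2.imwrite('pics/ck.png',cv2.resize(im,None,fx=2.5,fy=2.5,interpolation=cv2.INTER_CUBIC))
im=cv2.imread('pics/wrist_k.png')[85:120,185:355]; cv2.imwrite('pics/ck2.png',cv2.resize(im,None,fx=4.5,fy=4.5,interpolation=cv2.INTER_CUBIC))
E
```

```text
(no output)
```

View pics/ck.png

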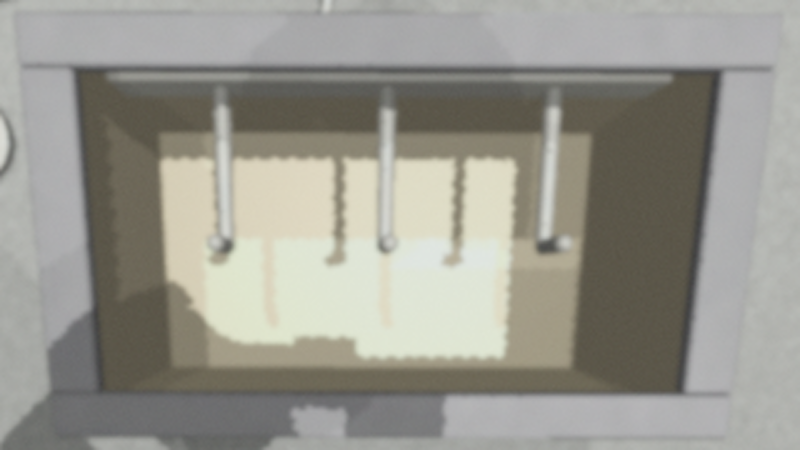

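View pics/ck2.png

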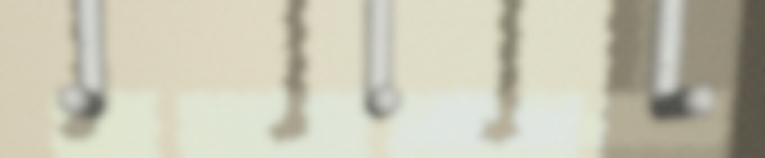

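```bash
python3 - <<'E'
from h import *
import pickle; s=pickle.load(open('s_k.pkl','rb'))
T=[plane('wrist',185+(x+.5)/4.5-.5,85+(y+.5)/4.5-.5,.172,s) for x,y in [(72,98),(385,97),(700,98)]]
C=[plane('wrist',115+(x+.5)/2.5-.5,10+(y+.5)/2.5-.5,.2,s) for x,y in [(77,68),(718,70),(685,393),(102,392)]]
print(np.round(T,4)); print(np.round(C,4),np.mean(C,0))
O=[plane('wrist',115+(x+.5)/2.5-.5,10+(y+.5)/2.5-.5,.2,s) for x,y in [(17,12),(780,15),(725,437),(55,436)]]
print(np.round(O,4),np.mean(O,0))
d=(C[0]+C[3]-C[1]-C[2])/2; print('len',np.hypot(*d[:2]),'yaw',np.degrees(np.arctan2(d[1],d[0]))-90); d=(C[0]+C[1]-C[2]-C[3])/2; print(np.hypot(*d[:2]),np.degrees(np.arctan2(d[1],d[0])))
yaw=np.radians(np.degrees(np.arctan2(*(T[0]-T[2])[1::-1]))-90); print('hook yaw',np.degrees(yaw),np.hypot(*(T[0]-T[2])[:2]))
print(np.mean(T,0))
# top camera with station-derived correction
for n in 'hj':pass
E
```

```text
[[ 0.5222 -0.1871  0.172 ]
 [ 0.5362 -0.2648  0.172 ]
 [ 0.5499 -0.3431  0.172 ]]
[[ 0.5774 -0.13    0.2   ]
 [ 0.6207 -0.3785  0.2   ]
 [ 0.4946 -0.4028  0.2   ]
 [ 0.4505 -0.152   0.2   ]] [ 0.53580021 -0.26583086  0.2       ]
[[ 0.593  -0.1053  0.2   ]
 [ 0.6436 -0.3963  0.2   ]
 [ 0.4787 -0.4259  0.2   ]
 [ 0.4271 -0.1334  0.2   ]] [ 0.53562427 -0.26525173  0.2       ]
len 0.2534574325708972 yaw 9.943816772869596
0.12862163733517665 10.378988036487389
hook yaw 10.07485061977313 0.15845176653034207
[ 0.53608443 -0.26499108  0.172     ]
```

step_arm(commands=[[0.9,0,-33,-6.5,0],[0.9,0,-33,-6.5,0],[0.9,0,-33,-6.5,0],[0.9,0,-33,-6.5,0],[0.9,0,-33,-6.5,0],[0.9,0,-33,-6.5,0],[0.9,0,-33,-6.5,0],[0.9,0,-33,-6.5,0]])

```text
clock: 23.2
ee_pos: [0.4544, 0.0122, 0.3314]
eef_rot: [2.13, 0.188, -2.128]
ft_force: [0.5, -0.8, -0.2]
width: 0.0855
```

step_arm(commands=[[0.9,0,-33,-6.5,0],[0.9,30,-10.4,-2.7,0],[0.9,35,0,0,0],[0.9,35,0,0,0],[0.9,35,0,0,0],[0.9,35,0,0,0],[0.9,30,0,0,0],[0.9,0,0,0,0]])

```text
clock: 23.87
ee_pos: [0.454, 0.0549, 0.1272]
eef_rot: [2.122, 0.189, -2.137]
ft_force: [-0.1, 0.4, -0.8]
width: 0.0856
```

```bash
python3 look.py l wrist
```

```text
23.8667 [-0.024  0.387  2.051  0.     0.712  1.37 ] TCP [0.454  0.0549 0.1272] yaw_y -79.9 down [-0.007  0.    -1.   ] | shift tool mm [0. 0. 0.] (before turning) [-0.1  0.4 -0.8] 0.0856
```

View pics/wrist_l.png

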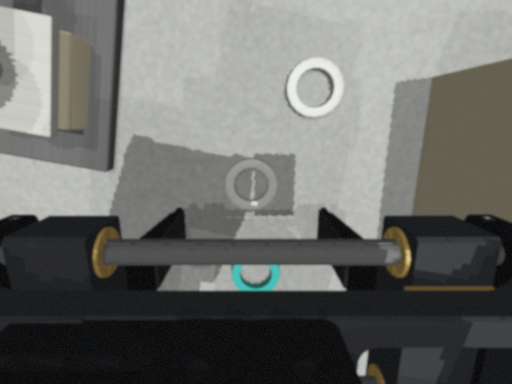

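```bash
python3 - <<'E'
from h import *
import pickle; s=pickle.load(open('s_l.pkl','rb'))
p=plane('wrist',251,184.5,.012,s); print(p,delta([p[0],p[1],.003],None,s), plane('wrist',315,87.5,.012,s))
E
```

```text
[0.45576594 0.05548324 0.012     ] TCP [0.454  0.0549 0.1272] yaw_y -79.9 down [-0.007  0.    -1.   ] | shift tool mm [124.2  -0.   -2.8] (before turning) [0.5614235  0.01143467 0.012     ]
```

step_arm(commands=[[0.9,25,0,-2,0],[0.9,25,0,0,0],[0.9,25,0,0,0],[0.9,20,0,0,0],[0.9,15,0,0,0],[0.9,8,0,0,0],[0.9,5,0,0,0],[0.9,0,0,0,0]], squeeze=25)

```text
clock: 24.58
ee_pos: [0.459, 0.0547, 0.0087]
eef_rot: [2.131, 0.187, -2.129]
ft_force: [0.1, 0.1, -0.2]
width: 0.0856
```

step_arm(commands=[[0.5,0,0,0,0],[0.5,0,0,0,0],[0.5,0,0,0,0],[0.5,0,0,0,0],[0.5,0,0,0,0],[0.5,0,0,0,0],[0.5,0,0,0,0],[0.5,0,0,0,0]])

```text
clock: 25.25
ee_pos: [0.4585, 0.0546, 0.0084]
eef_rot: [2.131, 0.187, -2.129]
ft_force: [-0.5, 0.8, 6.3]
width: 0.0537
```

step_arm(commands=[[0.9,0,0,0,0],[0.9,0,0,0,0],[0.9,0,0,0,0],[0.9,2,0,1.5,0],[0.9,3,0,1,0],[0.9,0,0,0,0],[0.9,0,0,0,0],[0.9,0,0,0,0]])

```text
clock: 25.92
ee_pos: [0.4559, 0.0541, 0.003]
eef_rot: [2.13, 0.187, -2.13]
ft_force: [0.7, 0.9, -0.1]
width: 0.0853
```

```bash
python3 look.py m wrist; python3 - <<'E'
import cv2
im=cv2.imread('pics/wrist_m.png')[150:320,150:350]; cv2.imwrite('pics/mm.png',cv2.resize(im,None,fx=3,fy=3,interpolation=cv2.INTER_CUBIC))
E
```

```text
25.9167 [-0.026  0.624  2.14   0.     0.378  1.37 ] TCP [0.4559 0.0541 0.003 ] yaw_y -80.0 down [-0.  0. -1.] | shift tool mm [0. 0. 0.] (before turning) [ 0.7  0.9 -0.1] 0.0853
```

View pics/mm.png

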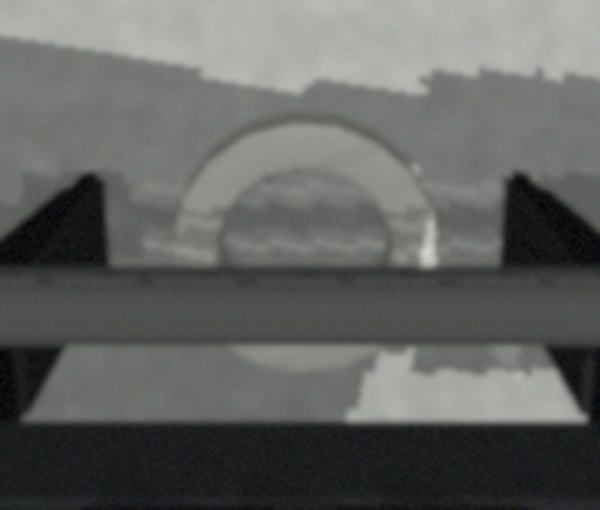

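```bash
python3 - <<'E'
from h import *
import pickle; s=pickle.load(open('s_m.pkl','rb'))
p=plane('wrist',150+306/3,150+243/3,.012,s); print(p,delta([p[0],p[1],.003],None,s))
E
```

```text
[0.45745693 0.05370256 0.012     ] TCP [0.4559 0.0541 0.003 ] yaw_y -80.0 down [-0.  0. -1.] | shift tool mm [ 0.   0.7 -1.5] (before turning)
```

Centred to within 2 mm, so close the gripper and lift.

step_arm(commands=[[0.5,0,0,-1,0],[0.5,0,0,0,0],[0.5,0,0,0,0],[0.5,0,0,0,0],[0.5,0,0,0,0],[0.5,0,0,0,0],[0.5,0,0,0,0],[0.5,0,0,0,0]])

```text
clock: 26.63
ee_pos: [0.4569, 0.0543, 0.0031]
eef_rot: [2.13, 0.187, -2.13]
ft_force: [-0.9, 0.7, 0.2]
width: 0.0551
```

step_arm(commands=[[0.5,-10,0,0,0],[0.5,-30,0,0,0],[0.5,-40,0,0,0],[0.5,-40,0,0,0],[0.5,-40,0,0,0],[0.5,-40,0,0,0],[0.5,-40,0,0,0],[0.5,-30,0,0,0]])

```text
clock: 27.3
ee_pos: [0.4567, 0.0543, 0.2765]
eef_rot: [2.133, 0.187, -2.127]
ft_force: [0.6, 1.0, -1.2]
width: 0.0548
```

```bash
python3 look.py n; python3 - <<'E'
from h import *
print(delta([.55,-.344,.28]))
E
```

```text
27.3 [-0.025  0.185  1.858  0.     1.096  1.37 ] TCP [0.4567 0.0543 0.2765] yaw_y -80.0 down [ 0.003  0.    -1.   ] | shift tool mm [0. 0. 0.] (before turning) [ 0.6  1.  -1.2] 0.0548
TCP [0.4567 0.0543 0.2765] yaw_y -80.0 down [ 0.003  0.    -1.   ] | shift tool mm [ -3.3 408.5 -22.5] (before turning)
```

step_arm(commands=[[0.5,-5,30,-2,0],[0.5,-5,34,-2,0],[0.5,0,34,-2,0],[0.5,0,34,-2,0],[0.5,0,34,-2,0],[0.5,0,34,-2,0],[0.5,0,34,-2,0],[0.5,0,34,-2,0]])

```text
clock: 27.97
ee_pos: [0.5191, -0.2085, 0.2829]
eef_rot: [2.13, 0.187, -2.131]
ft_force: [-0.1, 0.9, -0.8]
width: 0.055
```

step_arm(commands=[[0.5,0,34,-2,0],[0.5,0,34,-2,0],[0.5,0,30,-2,0],[0.5,0,25,-0.5,0],[0.5,0,17,0,0],[0.5,0,0,0,0],[0.5,0,0,0,0],[0.5,0,0,0,0]])

```text
clock: 28.63
ee_pos: [0.5498, -0.3429, 0.2828]
eef_rot: [2.13, 0.188, -2.131]
ft_force: [0.3, 0.6, -1.9]
width: 0.0555
```

```bash
python3 look.py o wrist; python3 - <<'E'
from h import *
print(delta([.55,-.344,.155]))
for h in [(.522,-.1865,.172),(.536,-.265,.172),(.55,-.344,.172)]: print(proj('wrist',h))
E
```

```text
28.6333 [-0.66   0.47   1.407  0.     1.265  0.736] TCP [ 0.5498 -0.3429  0.2828] yaw_y -80.0 down [-0.001  0.001 -1.   ] | shift tool mm [0. 0. 0.] (before turning) [ 0.3  0.6 -1.9] 0.0555
TCP [ 0.5499 -0.3427  0.2831] yaw_y -79.9 down [-0.  0. -1.] | shift tool mm [1.281e+02 1.400e+00 1.000e-01] (before turning)
[ 98.41857861 188.10799195]
[175.12795452 188.02126375]
[252.38011432 188.0161342 ]
```

View pics/wrist_o.png

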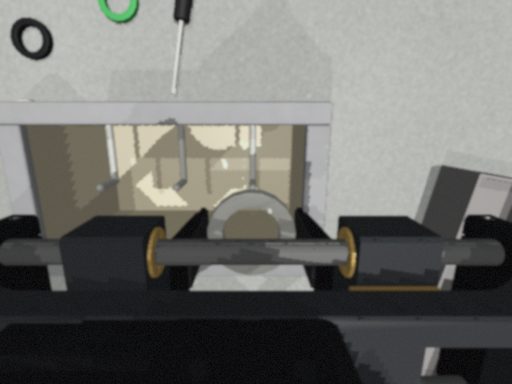

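step_arm(commands=[[0.5,0,0,0,-6.9],[0.5,0,0,0,-6.9],[0.5,0,0,0,-6.9],[0.5,0,0,0,-6.9],[0.5,0,0,0,-6.9],[0.5,0,0,0,-6.9],[0.5,0,0,0,-6.9],[0.5,0,0,0,-6.9]])

```text
clock: 29.35
ee_pos: [0.5501, -0.3424, 0.2835]
eef_rot: [1.515, 0.977, -1.515]
ft_force: [0.6, 0.6, -1.5]
width: 0.055
```

step_arm(commands=[[0.5,0,0,0,-6.9],[0.5,0,0,0,-6.9],[0.5,0,0,0,-6.9],[0.5,0,0,0,-6.9],[0.5,0,0,0,-6.9],[0.5,0,0,0,0],[0.5,0,0,0,0],[0.5,0,0,0,0]])

```text
clock: 30.02
ee_pos: [0.5501, -0.343, 0.2833]
eef_rot: [1.086, 1.283, -1.086]
ft_force: [0.5, 1.6, -1.7]
width: 0.055
```

```bash
python3 look.py p wrist; python3 - <<'E'
from h import *
print(delta([.55,-.344,.155]))
for h in [(.522,-.1865,.172),(.536,-.265,.172),(.55,-.344,.172)]: print(proj('wrist',h))
E
```

```text
30.0167 [-0.659  0.47   1.406  0.     1.265 -0.826] TCP [ 0.5501 -0.343   0.2833] yaw_y 9.5 down [ 0.  0. -1.] | shift tool mm [0. 0. 0.] (before turning) [ 0.5  1.6 -1.7] 0.055
TCP [ 0.5501 -0.3432  0.2832] yaw_y 9.6 down [ 0.  0. -1.] | shift tool mm [128.2  -0.3   0.8] (before turning)
[246.35188856  13.85539084]
[247.50659631 105.76245942]
[248.4337939 186.2988621]
```

View pics/wrist_p.png

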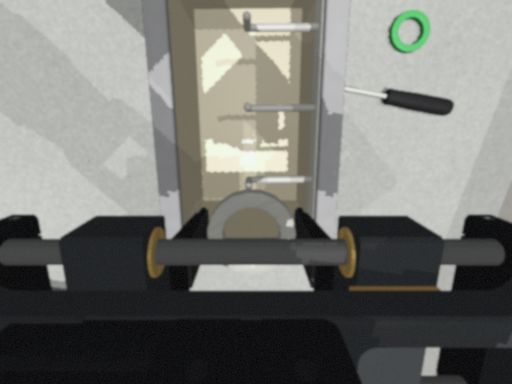

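step_arm(commands=[[0.5,15,0,0.5,0],[0.5,15,0,0,0],[0.5,15,0,0,0],[0.5,15,0,0,0],[0.5,15,0,0,0],[0.5,15,0,0,0],[0.5,10,0,0,0],[0.5,0,0,0,0]])

```text
clock: 30.73
ee_pos: [0.5495, -0.3435, 0.181]
eef_rot: [1.085, 1.287, -1.085]
ft_force: [-0.8, 0.7, -1.1]
width: 0.0555
```

```bash
python3 look.py q wrist
```

```text
30.7333 [-0.661  0.557  1.534  0.     1.054 -0.829] TCP [ 0.5495 -0.3435  0.181 ] yaw_y 9.6 down [-0.003  0.002 -1.   ] | shift tool mm [0. 0. 0.] (before turning) [-0.8  0.7 -1.1] 0.0555
```

View pics/wrist_q.png

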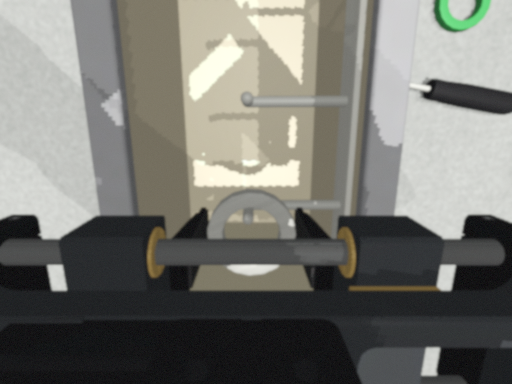

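```bash
python3 - <<'E'
from h import *
import pickle; s=pickle.load(open('s_q.pkl','rb'))
for v in (211,215): print(plane('wrist',248,v,.172,s))
print(proj('wrist',[.55,-.344,.172],s))
print(plane('wrist',247,99,.172,s), 'expect .536,-.265')
im=cv2.imread('pics/wrist_q.png')[170:290,190:320]; cv2.imwrite('pics/qq.png',cv2.resize(im,None,fx=5,fy=5,interpolation=cv2.INTER_CUBIC))
E
```

```text
[ 0.54882344 -0.33752044  0.172     ]
[ 0.54929031 -0.34031987  0.172     ]
[248.13921509 220.23867702]
[ 0.53634541 -0.26643545  0.172     ] expect .536,-.265
```

View pics/qq.png

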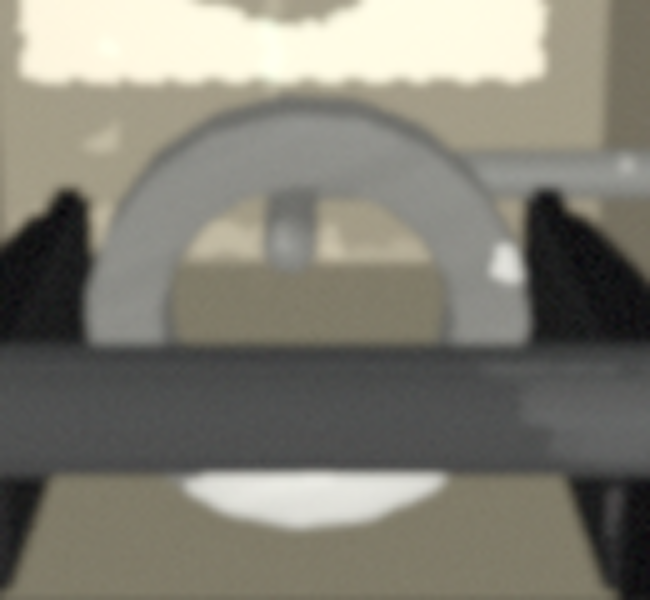

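step_arm(commands=[[0.5,5,0,0,0],[0.5,6,0,0,0],[0.5,6,0,0,0],[0.5,6,0,0,0],[0.5,5,0,0,0],[0.5,0,0,0,0],[0.5,0,0,0,0],[0.5,0,0,0,0]])

```text
clock: 31.45
ee_pos: [0.5503, -0.3441, 0.1552]
eef_rot: [1.083, 1.284, -1.083]
ft_force: [-0.2, -0.0, -1.1]
width: 0.0551
```

```bash
python3 look.py r wrist
```

```text
31.45 [-0.661  0.584  1.56   0.     0.997 -0.83 ] TCP [ 0.5503 -0.3441  0.1552] yaw_y 9.7 down [ 0. -0. -1.] | shift tool mm [0. 0. 0.] (before turning) [-0.2 -0.  -1.1] 0.0551
```

View pics/wrist_r.png

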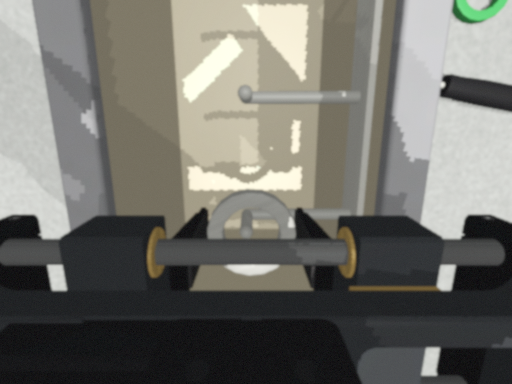

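step_arm(commands=[[0.72,0,0,0,0],[0.72,0,0,0,0],[0.72,0,0,0,0],[0.72,0,0,0,0],[0.72,0,0,0,0],[0.72,-5,0,0,0],[0.72,-15,0,0,0],[0.72,-20,0,0,0]])

```text
clock: 32.17
ee_pos: [0.5497, -0.3438, 0.1946]
eef_rot: [1.084, 1.287, -1.084]
ft_force: [-0.4, -0.2, -0.3]
width: 0.0682
```

step_arm(commands=[[0.72,-25,0,0,0],[0.72,-25,0,0,0],[0.72,-25,0,0,0],[0.72,-25,0,0,0],[0.72,-10,0,0,0],[0.9,0,0,0,0],[0.9,0,0,0,0],[0.9,0,0,0,0]])

```text
clock: 32.83
ee_pos: [0.5497, -0.3438, 0.3034]
eef_rot: [1.084, 1.287, -1.084]
ft_force: [1.3, -0.2, 0.4]
width: 0.0826
```

```bash
python3 look.py s wrist scene; python3 - <<'E'
from h import *
print(delta([.562,.0115,.3]))
E
```

```text
32.8333 [-0.661  0.459  1.373  0.     1.312 -0.83 ] TCP [ 0.5497 -0.3438  0.3034] yaw_y 9.7 down [-0.002  0.002 -1.   ] | shift tool mm [0. 0. 0.] (before turning) [ 1.3 -0.2  0.4] 0.0826
TCP [ 0.5498 -0.3438  0.3034] yaw_y 9.7 down [-0.002  0.002 -1.   ] | shift tool mm [   4.    72.  -348.2] (before turning)
```

View pics/wrist_s.png

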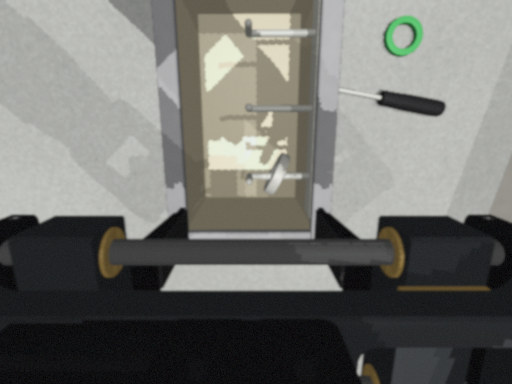

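step_arm(commands=[[0.9,0,7.2,-35,0],[0.9,0,7.2,-35,0],[0.9,0,7.2,-35,0],[0.9,0,7.2,-35,0],[0.9,0,7.2,-35,0],[0.9,0,7.2,-35,0],[0.9,0,7.2,-35,0],[0.9,0,7.2,-35,0]])

```text
clock: 33.6
ee_pos: [0.5592, -0.0567, 0.3042]
eef_rot: [1.083, 1.286, -1.084]
ft_force: [0.6, 0.2, 0.7]
width: 0.0851
```

step_arm(commands=[[0.9,10,7.2,-35,0],[0.9,25,7.2,-33,0],[0.9,30,0,0,0],[0.9,30,0,0,0],[0.9,30,0,0,0],[0.9,30,0,0,0],[0.9,25,0,0,0],[0.9,0,0,0,0]])

```text
clock: 34.27
ee_pos: [0.5598, 0.011, 0.1204]
eef_rot: [1.08, 1.292, -1.088]
ft_force: [-0.6, -0.5, -0.7]
width: 0.0856
```

```bash
python3 look.py t wrist
```

```text
34.2667 [-0.098  0.517  1.814  0.     0.819 -0.268] TCP [0.5598 0.011  0.1204] yaw_y 9.7 down [-0.008  0.001 -1.   ] | shift tool mm [0. 0. 0.] (before turning) [-0.6 -0.5 -0.7] 0.0856
```

View pics/wrist_t.png

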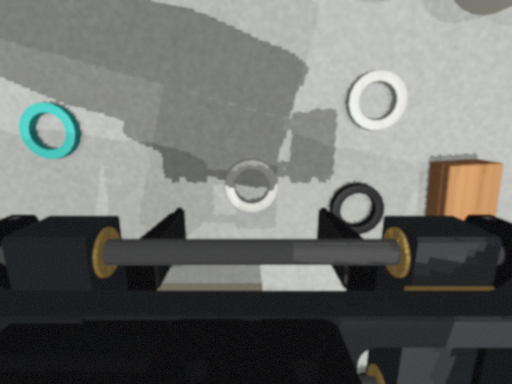

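```bash
python3 - <<'E'
from h import *
import pickle; s=pickle.load(open('s_t.pkl','rb'))
p=plane('wrist',251.5,185.5,.012,s); print(p,delta([p[0],p[1],.003],None,s))
q=read_state(); print(delta([p[0],p[1],.003]))
E
```

```text
[0.56165242 0.01231164 0.012     ] TCP [0.5598 0.011  0.1204] yaw_y 9.7 down [-0.008  0.001 -1.   ] | shift tool mm [117.3   3.   -0.7] (before turning)
TCP [0.561  0.0109 0.123 ] yaw_y 9.7 down [-0.005  0.001 -1.   ] | shift tool mm [120.    1.5  -1.1] (before turning)
```

step_arm(commands=[[0.9,25,0,-1,0],[0.9,25,0,0,0],[0.9,25,0,0,0],[0.9,20,0,0,0],[0.9,13,0,0,0],[0.9,8,0,0,0],[0.9,4.5,0,0,0],[0.9,0,0,0,0]])

```text
clock: 34.98
ee_pos: [0.5625, 0.0118, 0.0052]
eef_rot: [1.083, 1.284, -1.083]
ft_force: [-0.3, 0.1, -0.3]
width: 0.0854
```

```bash
python3 look.py u wrist; python3 - <<'E'
import cv2
im=cv2.imread('pics/wrist_u.png')[150:320,150:350]; cv2.imwrite('pics/uu.png',cv2.resize(im,None,fx=3,fy=3,interpolation=cv2.INTER_CUBIC))
E
```

```text
34.9833 [-0.097  0.695  1.884  0.     0.563 -0.266] TCP [0.5625 0.0118 0.0052] yaw_y 9.7 down [ 0.  0. -1.] | shift tool mm [0. 0. 0.] (before turning) [-0.3  0.1 -0.3] 0.0854
```

View pics/uu.png

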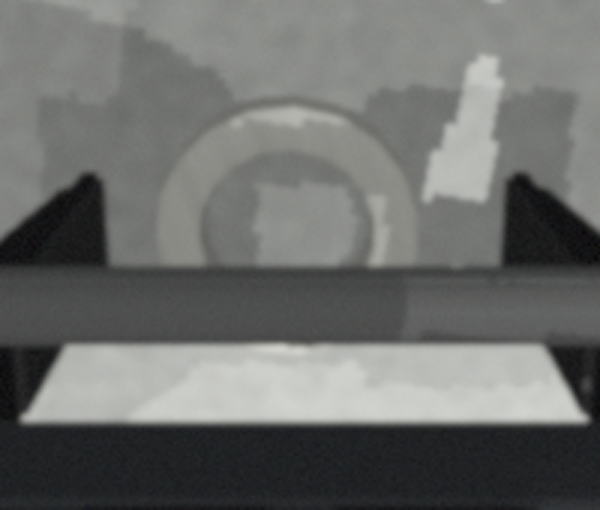

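```bash
python3 - <<'E'
from h import *
p=plane('wrist',246.3,225.5,.012); print(p,delta([p[0],p[1],.003]))
E
```

```text
[0.56179818 0.0132375  0.012     ] TCP [0.5626 0.0118 0.0056] yaw_y 9.7 down [ 0.001 -0.    -1.   ] | shift tool mm [ 2.6 -0.6 -1.6] (before turning)
```

step_arm(commands=[[0.9,2,-1,-1.5,0],[0.5,0,0,0,0],[0.5,0,0,0,0],[0.5,0,0,0,0],[0.5,0,0,0,0],[0.5,0,0,0,0],[0.5,0,0,0,0],[0.5,0,0,0,0]])

```text
clock: 35.7
ee_pos: [0.5608, 0.0131, 0.003]
eef_rot: [1.083, 1.285, -1.083]
ft_force: [-1.1, 0.8, 3.5]
width: 0.0561
```

step_arm(commands=[[0.5,-10,0,0,0],[0.5,-30,0,0,0],[0.5,-40,0,0,0],[0.5,-40,0,0,0],[0.5,-40,0,0,0],[0.5,-40,0,0,0],[0.5,-40,0,0,0],[0.5,-40,0,0,0]])

```text
clock: 36.37
ee_pos: [0.5601, 0.0132, 0.2857]
eef_rot: [1.083, 1.284, -1.083]
ft_force: [1.2, 0.5, -1.4]
width: 0.0557
```

```bash
python3 look.py v wrist;  python3 - <<'E'
from h import *
print(delta([.536,-.265,.285]))
E
```

```text
36.3667 [-0.094  0.332  1.623  0.     1.186 -0.264] TCP [0.5601 0.0132 0.2857] yaw_y 9.7 down [ 0.  0. -1.] | shift tool mm [0. 0. 0.] (before turning) [ 1.2  0.5 -1.4] 0.0557
TCP [0.5625 0.0131 0.2935] yaw_y 9.7 down [ 0.011 -0.001 -1.   ] | shift tool mm [  8.4 -73.2 269.5] (before turning)
```

View pics/wrist_v.png

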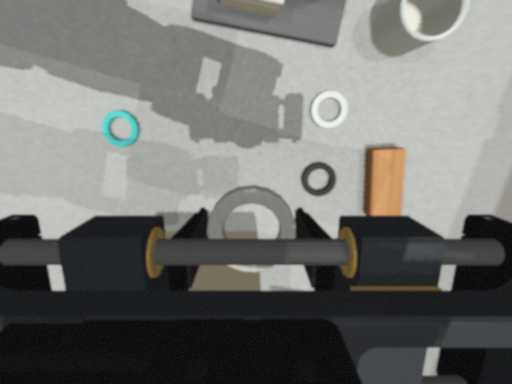

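step_arm(commands=[[0.5,0,-9,33.7,0],[0.5,0,-9,33.7,0],[0.5,0,-9,33.7,0],[0.5,0,-9,33.7,0],[0.5,0,-9,33.7,0],[0.5,0,-9,33.7,0],[0.5,0,-9,33.7,0],[0.5,0,-9,33.7,0]])

```text
clock: 37.08
ee_pos: [0.5348, -0.2663, 0.2831]
eef_rot: [1.083, 1.285, -1.083]
ft_force: [0.7, -0.3, -1.7]
width: 0.0556
```

step_arm(commands=[[0.5,0,0,0,0],[0.5,0,0,0,0],[0.5,0,0,0,0],[0.5,15,0,0,0],[0.5,20,0,0,0],[0.5,20,0,0,0],[0.5,5,0,0,0],[0.5,0,0,0,0]])

```text
clock: 37.75
ee_pos: [0.5353, -0.2634, 0.2219]
eef_rot: [1.083, 1.288, -1.083]
ft_force: [0.2, 0.4, -1.4]
width: 0.0553
```

```bash
python3 look.py w wrist;  python3 - <<'E'
from h import *
print(delta([.536,-.265,.155]))
for h in [(.522,-.1865,.172),(.536,-.265,.172),(.55,-.344,.172)]: print(proj('wrist',h))
E
```

```text
37.75 [-0.568  0.444  1.621  0.     1.079 -0.739] TCP [ 0.5353 -0.2634  0.2219] yaw_y 9.8 down [-0.002  0.002 -1.   ] | shift tool mm [0. 0. 0.] (before turning) [ 0.2  0.4 -1.4] 0.0553
TCP [ 0.5357 -0.2639  0.2231] yaw_y 9.8 down [-0.  0. -1.] | shift tool mm [68.1  0.1  1.2] (before turning)
[247.33955912 102.68967484]
[248.22573472 203.26689028]
[248.88602589 289.34710427]
```

View pics/wrist_w.png

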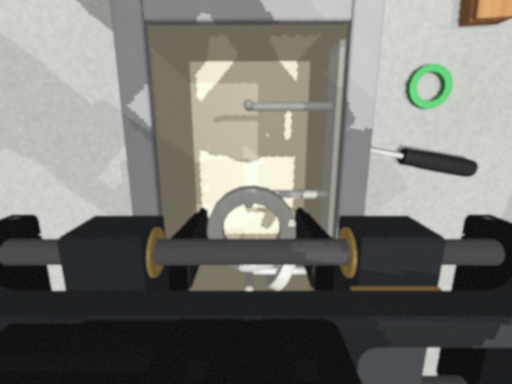

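step_arm(commands=[[0.5,12,0,1,0],[0.5,12,0,0,0],[0.5,12,0,0,0],[0.5,8,0,0,0],[0.5,0,0,0,0],[0.5,0,0,0,0],[0.5,0,0,0,0],[0.5,0,0,0,0]])

```text
clock: 38.47
ee_pos: [0.536, -0.2659, 0.1798]
eef_rot: [1.083, 1.283, -1.083]
ft_force: [0.0, -0.0, -1.0]
width: 0.0558
```

```bash
python3 look.py x wrist; python3 - <<'E'
from h import *
print(proj('wrist',[.536,-.265,.172]))
im=cv2.imread('pics/wrist_x.png')[170:290,190:320]; cv2.imwrite('pics/xx.png',cv2.resize(im,None,fx=5,fy=5,interpolation=cv2.INTER_CUBIC))
E
```

```text
38.4667 [-0.571  0.489  1.668  0.     0.984 -0.741] TCP [ 0.536  -0.2659  0.1798] yaw_y 9.7 down [ 0.001 -0.001 -1.   ] | shift tool mm [0. 0. 0.] (before turning) [ 0. -0. -1.] 0.0558
[247.79821407 218.8825702 ]
```

View pics/xx.png

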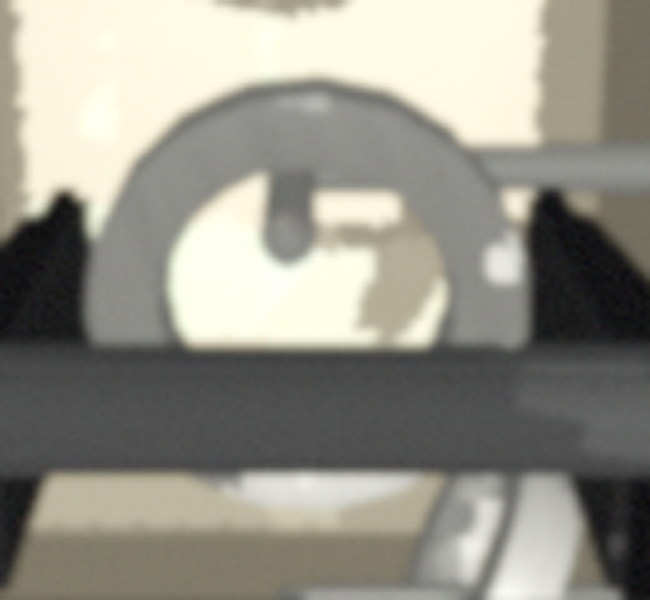

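step_arm(commands=[[0.5,6,0,0,0],[0.5,7,0,0,0],[0.5,7,0,0,0],[0.5,5,0,0,0],[0.5,0,0,0,0],[0.5,0,0,0,0],[0.5,0,0,0,0],[0.5,0,0,0,0]])

```text
clock: 39.18
ee_pos: [0.5358, -0.2659, 0.1541]
eef_rot: [1.083, 1.284, -1.083]
ft_force: [0.3, 0.5, -1.2]
width: 0.056
```

step_arm(commands=[[0.72,0,0,0,0],[0.72,0,0,0,0],[0.72,0,0,0,0],[0.72,0,0,0,0],[0.72,0,0,0,0],[0.72,-5,0,0,0],[0.72,-15,0,0,0],[0.72,-20,0,0,0]])

```text
clock: 39.85
ee_pos: [0.5352, -0.2655, 0.1934]
eef_rot: [1.084, 1.287, -1.084]
ft_force: [-0.2, 0.5, -0.1]
width: 0.0687
```

step_arm(commands=[[0.72,-25,0,0,0],[0.72,-25,0,0,0],[0.72,-25,0,0,0],[0.72,-25,0,0,0],[0.72,-10,0,0,0],[0.9,0,0,0,0],[0.9,0,0,0,0],[0.9,0,0,0,0]])

```text
clock: 40.52
ee_pos: [0.5352, -0.2655, 0.3022]
eef_rot: [1.083, 1.287, -1.084]
ft_force: [0.3, -0.8, 0.0]
width: 0.0826
```

```bash
python3 look.py y wrist; python3 - <<'E'
from h import *
print(delta([.666,.115,.3]))
E
```

```text
40.5167 [-0.571  0.379  1.506  0.     1.259 -0.741] TCP [ 0.5352 -0.2655  0.3022] yaw_y 9.7 down [-0.002  0.001 -1.   ] | shift tool mm [0. 0. 0.] (before turning) [ 0.3 -0.8  0. ] 0.0826
TCP [ 0.5353 -0.2655  0.3021] yaw_y 9.7 down [-0.002  0.002 -1.   ] | shift tool mm [   2.4  193.1 -353. ] (before turning)
```

View pics/wrist_y.png

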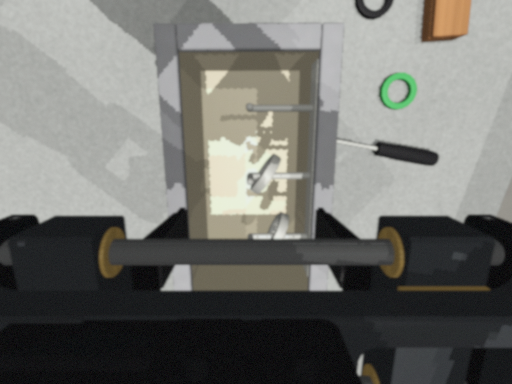

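step_arm(commands=[[0.9,0,16,-30,0],[0.9,0,16,-30,0],[0.9,0,16,-30,0],[0.9,0,16,-30,0],[0.9,0,16,-30,0],[0.9,0,16,-30,0],[0.9,0,16,-30,0],[0.9,0,16,-30,0]])

```text
clock: 41.23
ee_pos: [0.6213, -0.0059, 0.3024]
eef_rot: [1.083, 1.287, -1.085]
ft_force: [0.8, -0.4, -0.1]
width: 0.0854
```

step_arm(commands=[[0.9,10,16,-30,0],[0.9,15,16,-30,0],[0.9,20,16,-29,0],[0.9,25,17,-24,0],[0.9,30,0,0,0],[0.9,35,0,0,0],[0.9,30,0,0,0],[0.9,15,0,0,0]])

```text
clock: 41.9
ee_pos: [0.6641, 0.1149, 0.1182]
eef_rot: [1.08, 1.29, -1.088]
ft_force: [0.8, 0.3, -0.4]
width: 0.0853
```

step_arm(commands=[[0.9,0,0,0,0],[0.9,0,0,0,0],[0.9,0,0,0,0],[0.9,0,0,0,0],[0.9,0,0,0,0],[0.9,0,0,0,0],[0.9,0,0,0,0],[0.9,0,0,0,0]])

```text
clock: 42.57
ee_pos: [0.6664, 0.1148, 0.1243]
eef_rot: [1.084, 1.284, -1.083]
ft_force: [0.1, 0.5, 0.2]
width: 0.0857
```

```bash
python3 look.py z wrist
```

```text
42.5667 [ 0.073  0.654  1.513  0.     0.974 -0.097] TCP [0.6664 0.1148 0.1243] yaw_y 9.7 down [ 0.001  0.    -1.   ] | shift tool mm [0. 0. 0.] (before turning) [0.1 0.5 0.2] 0.0857
```

View pics/wrist_z.png

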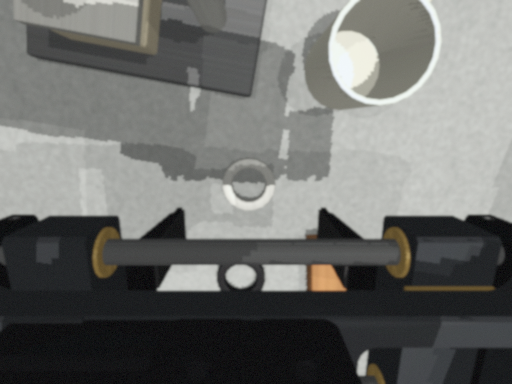

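```bash
python3 - <<'E'
from h import *
import pickle; s=pickle.load(open('s_z.pkl','rb'))
p=plane('wrist',248.5,184.3,.012,s); print(p,delta([p[0],p[1],.003],None,s))
print(plane('wrist',320,250,.032,s),plane('wrist',385,50,.09,s))
E
```

```text
[0.66606574 0.11578568 0.012     ] TCP [0.6664 0.1148 0.1243] yaw_y 9.7 down [ 0.001  0.    -1.   ] | shift tool mm [121.3  -0.2  -1.1] (before turning)
[0.74908549 0.06457934 0.032     ] [0.73905478 0.24040457 0.09      ]
```

step_arm(commands=[[0.9,25,0,-1.5,0],[0.9,25,0,0,0],[0.9,25,0,0,0],[0.9,20,0,0,0],[0.9,13,0,0,0],[0.9,8,0,0,0],[0.9,5,0,0,0],[0.9,0,0,0,0]])

```text
clock: 43.28
ee_pos: [0.666, 0.1162, 0.0025]
eef_rot: [1.083, 1.285, -1.084]
ft_force: [-0.0, -0.6, 0.7]
width: 0.0856
```

```bash
python3 look.py A wrist; python3 - <<'E'
import cv2
im=cv2.imread('pics/wrist_A.png')[150:320,150:350]; cv2.imwrite('pics/AA.png',cv2.resize(im,None,fx=3,fy=3,interpolation=cv2.INTER_CUBIC))
E
```

```text
43.2833 [ 0.075  0.805  1.583  0.     0.755 -0.095] TCP [0.666  0.1162 0.0025] yaw_y 9.7 down [-0.  0. -1.] | shift tool mm [0. 0. 0.] (before turning) [-0.  -0.6  0.7] 0.0856
```

View pics/AA.png

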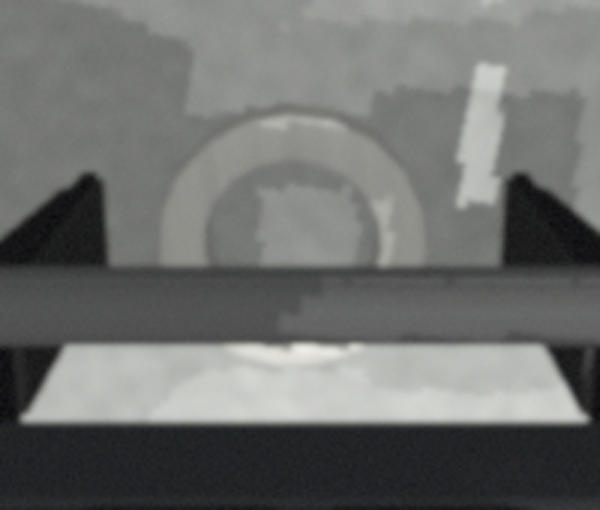

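Ring centre is at about crop (293,235), the same small offset as last time. I'll shift slightly, grip and lift.

step_arm(commands=[[0.9,0,-1,-1.3,0],[0.5,0,0,0,0],[0.5,0,0,0,0],[0.5,0,0,0,0],[0.5,0,0,0,0],[0.5,0,0,0,0],[0.5,0,0,0,0],[0.5,0,0,0,0]])

```text
clock: 44.0
ee_pos: [0.6648, 0.1173, 0.003]
eef_rot: [1.083, 1.285, -1.083]
ft_force: [-1.2, 0.2, 2.6]
width: 0.0548
```

step_arm(commands=[[0.5,-10,0,0,0],[0.5,-30,0,0,0],[0.5,-40,0,0,0],[0.5,-40,0,0,0],[0.5,-40,0,0,0],[0.5,-40,0,0,0],[0.5,-40,0,0,0],[0.5,-40,0,0,0]])

```text
clock: 44.67
ee_pos: [0.6642, 0.1173, 0.2856]
eef_rot: [1.084, 1.284, -1.083]
ft_force: [1.0, -0.8, -2.3]
width: 0.0547
```

```bash
python3 - <<'E'
from h import *
print(delta([.522,-.1865,.285]),read_state()['width'])
E
```

```text
TCP [0.6642 0.1173 0.2856] yaw_y 9.7 down [ 0.  0. -1.] | shift tool mm [   0.5 -191.4  275.4] (before turning) 0.05470420768822214
```

step_arm(commands=[[0.5,0,-16,23,0],[0.5,0,-16,23,0],[0.5,0,-16,23,0],[0.5,0,-16,23,0],[0.5,0,-16,23,0],[0.5,0,-16,23,0],[0.5,0,-16,23,0],[0.5,0,-16,23,0]])

```text
clock: 45.33
ee_pos: [0.5687, -0.0866, 0.2834]
eef_rot: [1.083, 1.285, -1.083]
ft_force: [0.7, -0.1, -1.7]
width: 0.0552
```

step_arm(commands=[[0.5,0,-16,23,0],[0.5,0,-16,23,0],[0.5,0,-16,23,0],[0.5,0,-16,23,0],[0.5,0,0,0,0],[0.5,0,0,0,0],[0.5,0,0,0,0],[0.5,0,0,0,0]])

```text
clock: 46.0
ee_pos: [0.5224, -0.1864, 0.283]
eef_rot: [1.083, 1.285, -1.082]
ft_force: [0.3, -0.0, -1.8]
width: 0.0547
```

```bash
python3 look.py B wrist;  python3 - <<'E'
from h import *
print(delta([.522,-.1865,.155]))
for h in [(.522,-.1865,.172),(.536,-.265,.172),(.55,-.344,.172)]: print(proj('wrist',h))
E
```

```text
46.0 [-0.462  0.326  1.64   0.     1.176 -0.632] TCP [ 0.5224 -0.1864  0.283 ] yaw_y 9.8 down [ 0.  0. -1.] | shift tool mm [0. 0. 0.] (before turning) [ 0.3 -0.  -1.8] 0.0547
TCP [ 0.5225 -0.1863  0.2829] yaw_y 9.8 down [ 0.  0. -1.] | shift tool mm [127.9  -0.5   0.2] (before turning)
[248.18115061 185.76942475]
[248.79699473 256.24523581]
[249.27065787 319.0420167 ]
```

View pics/wrist_B.png

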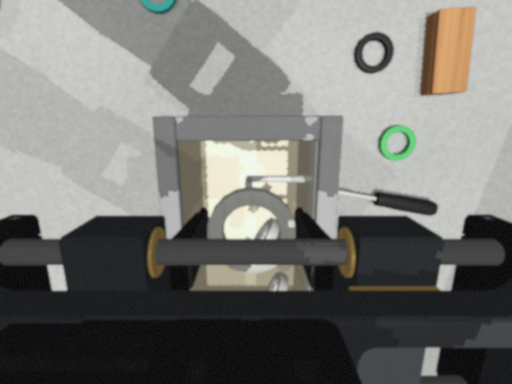

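step_arm(commands=[[0.5,15,0,0,0],[0.5,20,0,0,0],[0.5,20,0,0,0],[0.5,20,0,0,0],[0.5,15,0,0,0],[0.5,10,0,0,0],[0.5,3,0,0,0],[0.5,0,0,0,0]])

```text
clock: 46.72
ee_pos: [0.5223, -0.1867, 0.1795]
eef_rot: [1.083, 1.286, -1.083]
ft_force: [0.5, 0.3, -0.9]
width: 0.0552
```

```bash
python3 look.py C wrist; python3 - <<'E'
from h import *
print(proj('wrist',[.522,-.1865,.172]))
im=cv2.imread('pics/wrist_C.png')[150:300,170:350]; cv2.imwrite('pics/CC.png',cv2.resize(im,None,fx=4,fy=4,interpolation=cv2.INTER_CUBIC))
E
```

```text
46.7167 [-0.462  0.432  1.774  0.     0.937 -0.633] TCP [ 0.5223 -0.1867  0.1795] yaw_y 9.8 down [-0.001  0.    -1.   ] | shift tool mm [0. 0. 0.] (before turning) [ 0.5  0.3 -0.9] 0.0552
[246.80515991 219.14282514]
```

View pics/CC.png

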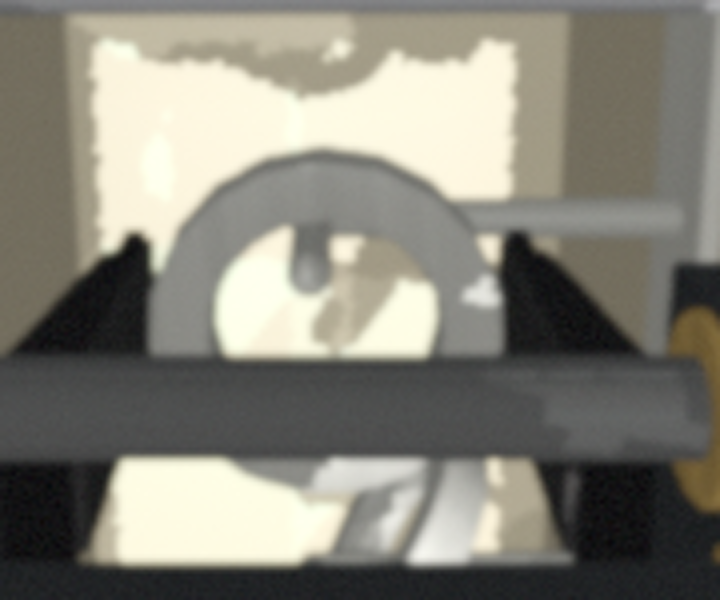

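Post is inside the ring, so lower and release.

step_arm(commands=[[0.5,6,0,0,0],[0.5,7,0,0,0],[0.5,7,0,0,0],[0.5,5,0,0,0],[0.5,0,0,0,0],[0.5,0,0,0,0],[0.5,0,0,0,0],[0.5,0,0,0,0]])

```text
clock: 47.43
ee_pos: [0.5223, -0.1872, 0.1551]
eef_rot: [1.083, 1.284, -1.083]
ft_force: [-0.5, -0.4, -1.9]
width: 0.0551
```

step_arm(commands=[[0.72,0,0,0,0],[0.72,0,0,0,0],[0.72,0,0,0,0],[0.72,0,0,0,0],[0.72,0,0,0,0],[0.72,-5,0,0,0],[0.72,-15,0,0,0],[0.72,-20,0,0,0]])

```text
clock: 48.1
ee_pos: [0.5217, -0.1869, 0.1945]
eef_rot: [1.083, 1.287, -1.084]
ft_force: [0.2, 0.2, 0.3]
width: 0.0683
```

step_arm(commands=[[0.72,-25,0,0,0],[0.72,-25,0,0,0],[0.72,-25,0,0,0],[0.72,-25,0,0,0],[0.72,-20,0,0,0],[0.72,-20,0,20,0],[0.9,-20,0,30,0],[0.9,0,0,30,0]])

```text
clock: 48.77
ee_pos: [0.5364, -0.2668, 0.3598]
eef_rot: [1.082, 1.278, -1.08]
ft_force: [0.5, 0.0, 0.5]
width: 0.0771
```

step_arm(commands=[[0.9,0,0,30,0],[0.9,0,0,0,0],[0.9,0,0,0,0],[0.9,0,0,0,0],[0.9,0,0,0,0],[0.9,0,0,0,0],[0.9,0,0,0,0],[0.9,0,0,0,0]])

```text
clock: 49.43
ee_pos: [0.5408, -0.295, 0.3551]
eef_rot: [1.083, 1.285, -1.083]
ft_force: [0.7, 0.4, -0.1]
width: 0.0853
```

```bash
python3 look.py D wrist scene top; python3 dial.py D; python3 - <<'E'
from h import *
im=cv2.imread('pics/scene_D.png')[100:230,80:240]; a=cv2.resize(im,None,fx=4,fy=4,interpolation=cv2.INTER_CUBIC); cv2.imwrite('pics/Dscene.png',a)
E
```

```text
49.4333 [-0.607  0.376  1.373  0.     1.392 -0.777] TCP [ 0.5408 -0.295   0.3551] yaw_y 9.8 down [ 0. -0. -1.] | shift tool mm [0. 0. 0.] (before turning) [ 0.7  0.4 -0.1] 0.0853
```

View pics/wrist_D.png

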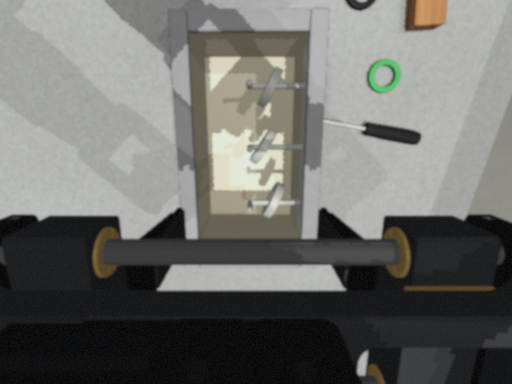

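View pics/top_D.png

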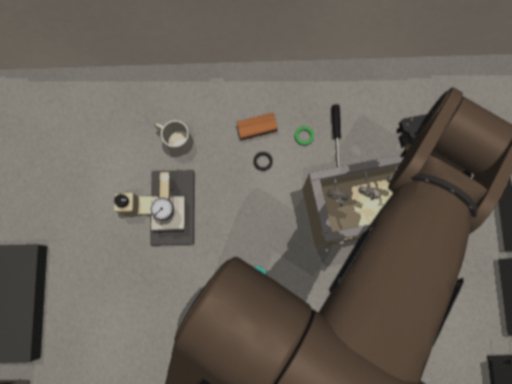

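View pics/dial_D.png

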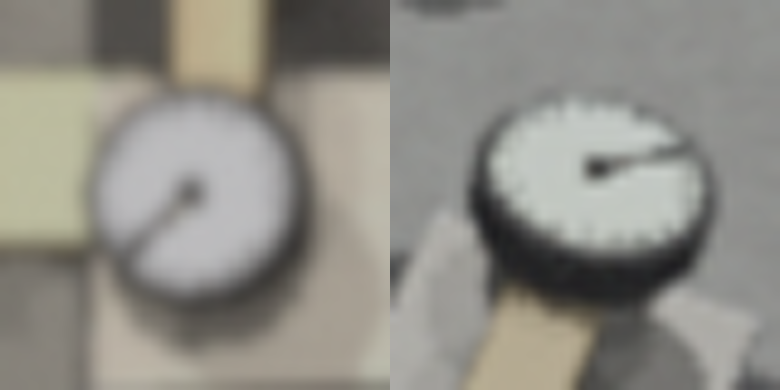

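```bash
python3 - <<'E'
import cv2
im=cv2.imread('pics/wrist_D.png')[50:230,185:330]; cv2.imwrite('pics/DD.png',cv2.resize(im,None,fx=3.3,fy=3.3,interpolation=cv2.INTER_CUBIC))
E
```

```text
(no output)
```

View pics/DD.png

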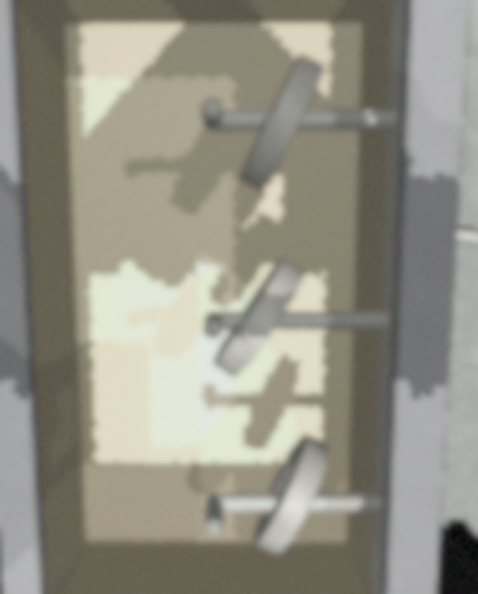

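View pics/Dscene.png

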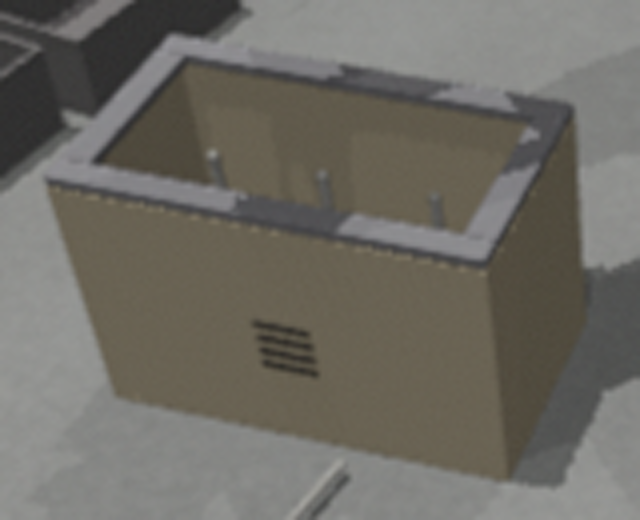

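All three rings hang on their rods, one per hook, and the robot is clear. Handing in.

```bash
python3 -c "
from rig import *
print(workorder.sign_off(), read_state()['clock'])"
```

```text
the job is handed in; nothing more can be done
the job is handed in; nothing more can be done
```

The station is set and all three steel rings hang in the cabinet. I handed the job in at about 49.5 s of the 210 s allowed.

- **Lift knob:** I turned it clockwise until the platform touched the foot. The pointer then stood about 46° (0.8 rad) from rest, well under a quarter turn.
- **Bezel:** My first turn went about 5° too far, so I gripped it again and turned it back. A close measurement then put the zero mark within about 1° of the pointer. The last pictures still showed the mark under it.
- **Rings:** One ring was knocked aside partway through. I found it again in the pictures before picking it up. My first grip on another ring was too shallow, so I redid it lower down. All three were lowered through the top opening, and the last close picture shows one ring on each hook.
- **Frame:** I felt no contact with it at the force readings while lowering or lifting.
- **Left alone:** The black, green and turquoise rings were not used. In the last pictures the case, mug and screwdriver were where they started.

No final check failed. The top camera read about 3–5 mm different from the wrist camera, so I relied on the wrist camera for positions.

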